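# Put the party table lights on charge

## Robot

A 6-joint arm with a two-finger parallel gripper is mounted at the origin on the work surface. World frame = base frame: x ahead of the robot, y to its left, z up, the work surface at z = 0. Lengths are in m, angles in degrees, forces in N, time in s.
With the tool pointing down it reaches from about 0.325 to 0.775 m from the base axis. Payload 5.5 kg.
Tool frame: the origin (TCP) lies at the very end of the fingers, on their centre line; the grasp point (between the pads) lies 19 mm behind it; z points along the fingers, y is the line along which they close (so a half turn about z gives the same grasp; the last joint's range is limited). The gripper opens to 85 mm and grips with 20 to 120 N. Pads are 22 mm wide; open, the fingers measure 114 mm over their backs; the gripper's body (76 mm by 85 mm) begins 54 mm behind the grasp point. The pads swing forward as they close: fully open they stand 13 mm farther back than shut.
Start: joints at [65.907, 5.22, 70.514, -0, 104.267, -3.249], TCP at [0.214, 0.561, 0.231] pointing down, gripper open.
Joint ranges: [-164.24, 164.24], [-49.07, 125.15], [9.68, 141.18], [-86.29, 266.29], [3.28, 154.24], [-151.56, 151.56]. Speed limits (degrees/s): [147.25, 147.25, 172.46, 180, 180, 180].

## Interface

Orientations are given as a 3x3 rotation matrix whose columns are the frame's x, y, z axes.
In Python, from cell import monitor, eyes, robot gives the robot as it stands. The module is installed in compiled form; this text tells all that it offers.
- The arm moves only by the shell command python3 -m pendant 'ROWS' [FORCE]. ROWS is JSON, a list of rows, each an object with "linear": the shift along the tool's x, y, z in m, a list of three; "dr": the turn, a rotation vector about the tool's x, y, z in rad, a list of three; "jaw": the finger opening in m, from 0 to 0.0854. In form: [{"linear": [dx, dy, dz], "dr": [rx, ry, rz], "jaw": jaw}, ...]. A call has 1 to 8 rows; each row is the pose to reach, as a shift and turn from the pose commanded when the call began, along the tool's axes at that moment; what a row does not reach only later rows make up. A row lasts 1/12 s, in which the tool goes at most 41.7 mm and 7.16 degrees, less where a joint would pass 70% of its speed; a pose out of reach is approached as far as the arm can. A call with a gripper value outside its range is refused whole. The fingers move at their own pace and stop on an object; FORCE is the grip in N (left out, the last holds). Time passes only in rows, so rows that repeat a pose let the fingers close. It gives the time, the measured TCP pose, the force, the opening and the grip force at its end, in the units of the state.
- monitor.state(): the state, without advancing time (a new reading comes with each control period).
- eyes.snapshot(name): name is "scene" or "top" or "wrist"; returns a dict with "pixels" (400x640x3 uint8, red, green, blue), "mtx" (3x3 intrinsics, pixels), "rvec" (rotation vector, rad) and "tvec" (3), from world to camera coordinates, as OpenCV has them. Camera axes: x right, y down, z forward; pixel columns grow to the right and rows downward; lengths in m; the calibration is good to about 2 mm. A picture is of the moment at which its call begins. There is no depth.
- robot.close_job(): hands the job in; it is judged then, once.
Trained networks look in the newest picture that a camera, given by its name, has taken for a name from the list of things; names that differ only in an ending like _2 or _b are one class to them, and where a whole thing is asked for, a point or a joint stands for the part that bears it (a point fixed in the world has none). Each returns a list of dicts, best first, with "score" (0 to 1); they miss things now and then, are a little off and sometimes report something else, mostly with a low value. They report only what shows in the picture. A call takes as long as a camera call. They do not tell look-alikes from the thing itself.
- eyes.find_in(camera, target): "box" ([left, top, width, height] as shares, 0 to 1, of the picture: columns of its width, rows of its height, round what is visible of it).
- eyes.silhouettes(camera, target): "mask" (400x640 bool, what is visible of it) and "box" ([left, top, width, height] as shares, 0 to 1, of the picture: columns of its width, rows of its height, round what is visible of it).
The state is a dict: "t": time; "q": joint angles; "joint_velocities": joint speeds; "joint_torque": joint torques, N m; "tool_pos": TCP position; "tcp_rot": TCP orientation; "force": force on the tool from outside, world axes, zero at the start; "ft_torque": the same for the moment, N m; "opening": finger opening in m; "grasp_force": force on a finger pad.
Only numpy, scipy, OpenCV 4.12 (cv2) and the standard library are available. Lean on these libraries where they do the work, as an engineer would, in place of code of your own. Each camera call takes 0.05 s, during which the arm holds its last target. There are 200 camera calls.

## Task

Put the birthday table's lights on charge: lift the charger's interlocking cover straight up out from between its end blocks and lay it flat, handle up, centred along the cork mat. Then put every table light fully into a charger pocket of its own, lens up, and once they are all in, turn the charger's timer knob clockwise to its end stop. Leave the glasses, vase and gift box where they are.

Things in the scene. Friction and masses are not known exactly. Their poses are not given: they have to be found in the camera images.
- light1: table light: brass-coloured square block 44 x 44 x 40 mm tall, white round lens on top (36 mm across, 12 mm proud; 52 mm overall), black underside with contacts; 90 g; may be absent. Origin: centre of underside; +z runs out through the lens (z up = lens up). Starts lying on a 44 x 40 mm side, lens sideways, roughly away from the robot (origin 22 mm above the table).
- light2: table light: brass-coloured square block 44 x 44 x 40 mm tall, white round lens on top (36 mm across, 12 mm proud; 52 mm overall), black underside with contacts; 90 g; may be absent. Origin: centre of underside; +z runs out through the lens (z up = lens up). Starts lying on a 44 x 40 mm side, lens sideways, roughly away from the robot (origin 22 mm above the table).
- light3: table light: brass-coloured square block 44 x 44 x 40 mm tall, white round lens on top (36 mm across, 12 mm proud; 52 mm overall), black underside with contacts; 90 g; may be absent. Origin: centre of underside; +z runs out through the lens (z up = lens up). Starts lying on a 44 x 40 mm side, lens sideways, roughly away from the robot (origin 22 mm above the table).
- light4: table light: brass-coloured square block 44 x 44 x 40 mm tall, white round lens on top (36 mm across, 12 mm proud; 52 mm overall), black underside with contacts; 90 g; may be absent. Origin: centre of underside; +z runs out through the lens (z up = lens up). This one starts standing upright on its underside, lens up.
- charger: black charger strip fixed on the table, long in y: plate 84 (x) x 310 (y) x 16 mm high with a row of four pockets; beyond each end a block 30 mm high (y 155 to 187 mm) with a T-shaped key slot open upwards (floor 16 mm high). Beyond the -y block, a 16 mm high part with the timer knob. Origin: centre of the plate's underside, on the table.
- pocket0 (a point): floor centre of pocket 0 (0 is at the +y end; 70 mm apart along y), 10 mm above the table; axes as the charger's. Pocket 49 x 49 mm, 6 mm deep, rim bevelled 2 mm. A light stands in it lens up with its origin here, square to the charger, any of four ways round, 2.5 mm play each side; 26 mm between neighbouring lights.
- pocket1 (a point): floor centre of pocket 1 (0 is at the +y end; 70 mm apart along y), 10 mm above the table; axes as the charger's. Pocket 49 x 49 mm, 6 mm deep, rim bevelled 2 mm. A light stands in it lens up with its origin here, square to the charger, any of four ways round, 2.5 mm play each side; 26 mm between neighbouring lights.
- pocket2 (a point): floor centre of pocket 2 (0 is at the +y end; 70 mm apart along y), 10 mm above the table; axes as the charger's. Pocket 49 x 49 mm, 6 mm deep, rim bevelled 2 mm. A light stands in it lens up with its origin here, square to the charger, any of four ways round, 2.5 mm play each side; 26 mm between neighbouring lights.
- pocket3 (a point): floor centre of pocket 3 (0 is at the +y end; 70 mm apart along y), 10 mm above the table; axes as the charger's. Pocket 49 x 49 mm, 6 mm deep, rim bevelled 2 mm. A light stands in it lens up with its origin here, square to the charger, any of four ways round, 2.5 mm play each side; 26 mm between neighbouring lights.
- cover: grey loose cover, 180 g, seated over the pockets: slab 76 (x) x 304 (y) x 12 mm; a T-shaped key at each end (353 mm over both) sits 14 mm deep in the blocks' slots, 2 mm play: comes out only upwards. In the middle a ridge handle 16 (x) x 60 (y) mm, 34 tall (top 46 mm above the underside). Origin: centre of underside, 16 mm above the table when seated; z up.
- mat: cork mat fixed on the table, 360 mm (its x) by 130 mm (its y), 3 mm thick; the cover goes on it with its long side along the mat's long side. Origin: centre of its underside, on the table.
- timer (a joint): angle of the timer knob in rad: 0 at one stop, grows as the knob is turned clockwise seen from above, 2.2 at the clockwise end stop. It stays where it is left; friction about 0.04 N m.
- timer_grip (a point): on the timer knob's vertical axis, 53 mm above the table, the height to grip: an upright grip bar 38 mm long, 14 mm thick, top 7 mm above and foot 23 mm below this point, on a disc of 40 mm diameter. At joint value 0 the bar lies along the charger's x; it turns with the joint (the point's x is along the bar).
- votive: low amber glass, 40 mm across, 28 mm high, among the lights: leave alone. Origin at the centre of its underside.
- tumbler1: glass tumbler 68 mm across, 90 mm high: leave alone. Origin at the centre of its underside.
- tumbler2: glass tumbler 68 mm across, 90 mm high: leave alone. Origin at the centre of its underside.
- vase: white vase with flowers, 80 mm across, 170 mm high: leave alone. Origin at the centre of its underside.
- giftbox: blue gift box 100 x 100 x 70 mm: leave alone. Origin at the centre of its underside.
Things that resemble listed ones, but are neither listed nor needed, are in the scene too. What is shaped like the light1 but pink is not meant. Leave any turquoise look-alike of the light4 alone.

How it is judged:
By the outcome, as a careful person would: the job done as asked, in the order asked, and still so for the second after the job is handed in, with the robot touching nothing.
Of light1, light2, light3, light4 only 3 to 4 are there at a start; the rules pass over those that are not, and their reading is None.
At some moment in a run one of light1, light2, light3, light4 may be knocked a few centimetres aside while the robot is not near it.
Once in a run the grip may slacken for a moment while it holds something.
It also fails if it takes over 210 s, if anything falls off the work surface, if the arm or the gripper's body presses on something with over 40 N, if the wrist force passes 120 N, or if a joint passes its speed limit or range.

## Working session

There is one attempt and no reset: what is moved stays moved. The work goes in short steps, Python scripts to look and compute and a shell command to move; the robot and the scene stay as the last step left them, time stands still between calls to the robot, and variables do not carry over. Pictures are saved under pics/ and viewed, at most 14 in all, crops included, and the job is handed in when it is done.

```bash
mkdir -p pics; cat > h.py <<'E'
import numpy as np, cv2
from cell import monitor, eyes, robot
def cam(n):
    s=eyes.snapshot(n); R=cv2.Rodrigues(np.array(s['rvec'],float))[0]
    return s, np.array(s['mtx'],float), R, np.array(s['tvec'],float).ravel()
def ray(c,uv,z):
    _,K,R,t=c; d=R.T@np.linalg.solve(K,[uv[0],uv[1],1]); o=-R.T@t
    return o+d*(z-o[2])/d[2]
def proj(c,p):
    _,K,R,t=c; q=K@(R@np.array(p)+t); return q[:2]/q[2]
def save(c,f,crop=None,scale=1):
    im=c[0]['pixels'][:,:,::-1]
    if crop: im=im[crop[1]:crop[3],crop[0]:crop[2]]
    cv2.imwrite('pics/'+f,cv2.resize(im,None,fx=scale,fy=scale,interpolation=cv2.INTER_CUBIC))
E
python3 - <<'E'
from h import *
print(monitor.state())
for n in ('top','scene'):
    c=cam(n); save(c,n+'0.png',scale=1.25); print(n,-c[2].T@c[3],c[1][0,0])
    if n=='top':
        for t in ('light1','light4','charger','cover','mat','timer','votive','tumbler1','vase','giftbox'):
            print(t,[(round(d['score'],2),[round(v*w) for v,w in zip(d['box'],(640,400,640,400))]) for d in eyes.find_in('top',t)])
E
```

```text
{'t': 0.0, 'q': array([ 6.59051026e+01,  5.26248593e+00,  7.05822806e+01,  1.92595647e-03,
        1.04267498e+02, -3.24925773e+00]), 'joint_velocities': array([-0.0315803 , -0.00754687, -0.04244918,  0.02298275, -0.04300846,
        0.00779258]), 'joint_torque': array([-1.15249837e-03, -4.58721972e+01, -4.18030035e+01,  1.29384662e-04,
        1.15796429e-02, -2.66903641e-05]), 'tool_pos': array([0.21338973, 0.56046239, 0.23015343]), 'tcp_rot': array([[-9.34545392e-01,  3.55842973e-01, -8.29658466e-04],
       [ 3.55843911e-01,  9.34543717e-01, -1.77536995e-03],
       [ 1.43599184e-04, -1.95439272e-03, -9.99998080e-01]]), 'force': array([ 0.86557024, -0.28647376,  0.50208679]), 'ft_torque': array([-0.06254234, -0.00383352, -0.0021723 ]), 'grasp_force': 0.0, 'opening': 0.08544014586459214}
top [ 0.44243043 -0.04346601  0.9821273 ] 370.35386320516767
light1 [(0.94, [372, 286, 23, 21]), (0.93, [415, 281, 28, 21]), (0.91, [289, 222, 25, 20]), (0.82, [364, 246, 25, 23]), (0.81, [424, 236, 22, 25]), (0.78, [234, 228, 22, 24])]
light4 [(0.94, [372, 286, 23, 21]), (0.93, [415, 281, 28, 21]), (0.91, [289, 222, 25, 20]), (0.82, [364, 246, 25, 23]), (0.81, [424, 236, 22, 25]), (0.78, [234, 228, 22, 24])]
charger [(0.85, [236, 150, 172, 45]), (0.22, [233, 89, 31, 35])]
cover [(0.58, [239, 151, 137, 40])]
mat [(0.74, [147, 177, 51, 138])]
timer [(0.69, [383, 169, 20, 13])]
votive [(0.61, [328, 228, 19, 20]), (0.29, [233, 149, 174, 46]), (0.15, [445, 145, 33, 25])]
tumbler1 [(0.94, [443, 147, 33, 25]), (0.7, [234, 150, 173, 47]), (0.58, [234, 89, 28, 30])]
vase [(0.63, [283, 66, 42, 55])]
giftbox [(0.7, [166, 102, 52, 52])]
scene [1.2897037  0.07351961 0.74828498] 445.1469853508307
```

View pics/top0.png

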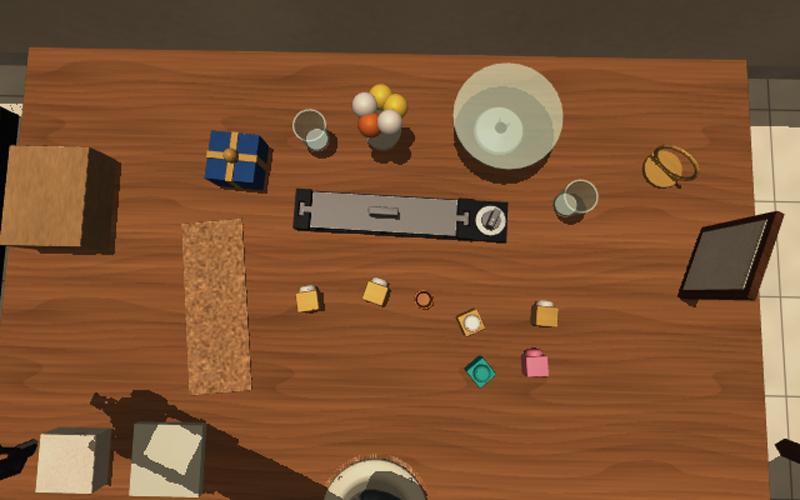

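View pics/scene0.png

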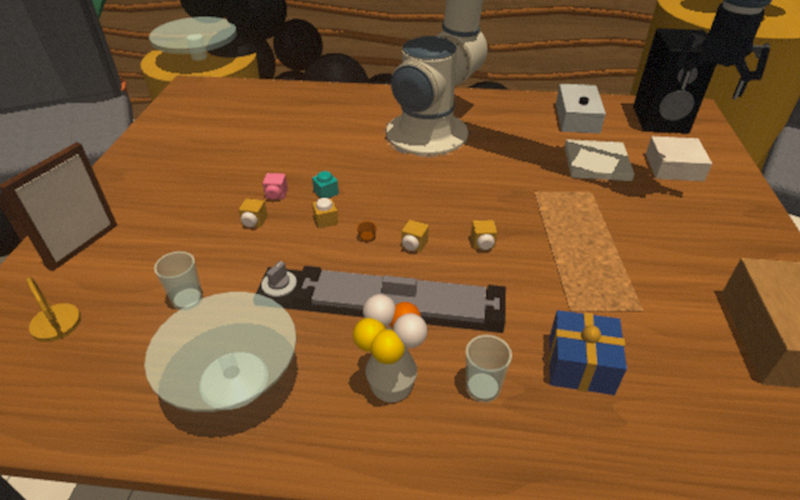

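The top view (800 px wide) shows brass blocks lying at (307,298), (376,292) and (545,313), and an upright brass one with a white lens at (471,322). The look-alikes to leave are the turquoise block at (480,372) and the pink one at (536,362). The amber votive is at (424,299), the cover handle at (383,212), the knob at (490,219) and the mat at (216,306). So all four lights are present. I choose the brass ones and will check them in a close crop.

```bash
cat >> h.py <<'E'
def rects(c,name,target,z):
    out=[]
    for d in eyes.silhouettes(name,target):
        m=d['mask'].astype(np.uint8)
        cs,_=cv2.findContours(m,0,1)
        if not cs: continue
        k=max(cs,key=cv2.contourArea).reshape(-1,2)
        w=np.array([ray(c,p,z)[:2] for p in k],np.float32)*1000
        (cx,cy),(a,b),th=cv2.minAreaRect(w)
        if a<b: a,b,th=b,a,th+90
        px=k.mean(0).astype(int); col=np.median(c[0]['pixels'][m>0],0)
        print(target,round(d['score'],2),'px',px,'c mm',round(cx,1),round(cy,1),'size',round(a,1),round(b,1),'long axis deg',round((th+90)%180-90,1),'rgb',col)
E
python3 - <<'E'
from h import *
c=cam('top'); save(c,'crop.png',(225,140,465,310),3.3)
for t,z in (('light1',.03),('charger',.02),('cover',.028),('mat',.003),('timer_grip',.05),('votive',.014),('tumbler2',.04),('vase',.08),('giftbox',.07)):
    rects(c,'top',t,z)
E
```

```text
light1 0.85 px [300 232] c mm 447.0 5.4 size 55.5 46.1 long axis deg -19.0 rgb [221. 170.  76.]
light1 0.83 px [434 251] c mm 408.2 -337.8 size 54.4 52.9 long axis deg 83.6 rgb [197. 142.  63.]
light1 0.8 px [246 239] c mm 427.6 144.3 size 49.4 47.1 long axis deg 9.3 rgb [221. 168.  75.]
light1 0.77 px [383 296] c mm 289.2 -207.6 size 51.3 44.4 long axis deg 41.0 rgb [ 41. 132. 110.]
light1 0.71 px [427 290] c mm 309.6 -316.6 size 52.6 50.4 long axis deg -0.2 rgb [220. 122. 131.]
light1 0.56 px [375 257] c mm 386.6 -187.1 size 47.3 47.2 long axis deg 24.9 rgb [199.  149.5  72. ]
charger 0.95 px [377 178] c mm 599.7 -184.2 size 162.2 87.9 long axis deg 88.0 rgb [34. 31. 28.]
cover 0.62 px [246 239] c mm 427.6 141.6 size 53.8 53.8 long axis deg 2.5 rgb [221. 166.  74.]
mat 0.87 px [172 245] c mm 408.4 342.3 size 362.4 134.4 long axis deg 7.0 rgb [165. 110.  63.]
timer_grip 0.53 px [392 174] c mm 595.9 -226.7 size 41.4 35.3 long axis deg -62.2 rgb [125. 114. 102.]
votive 0.64 px [338 238] c mm 432.5 -93.6 size 38.8 36.4 long axis deg 1.0 rgb [142.   79.5  40. ]
votive 0.29 px [392 174] c mm 600.9 -232.1 size 40.0 34.5 long axis deg 1.2 rgb [125. 115. 103.]
tumbler2 0.92 px [249 103] c mm 778.2 150.9 size 92.2 65.8 long axis deg 11.3 rgb [99. 80. 57.]
tumbler2 0.75 px [460 158] c mm 641.6 -402.8 size 97.2 73.8 long axis deg -45.1 rgb [109.  88.  63.]
vase 0.87 px [303  92] c mm 796.3 -2.1 size 128.5 108.6 long axis deg 27.1 rgb [180. 135.  55.]
giftbox 0.67 px [188 128] c mm 703.2 292.4 size 124.0 115.1 long axis deg 84.2 rgb [34. 63. 79.]
```

View pics/crop.png

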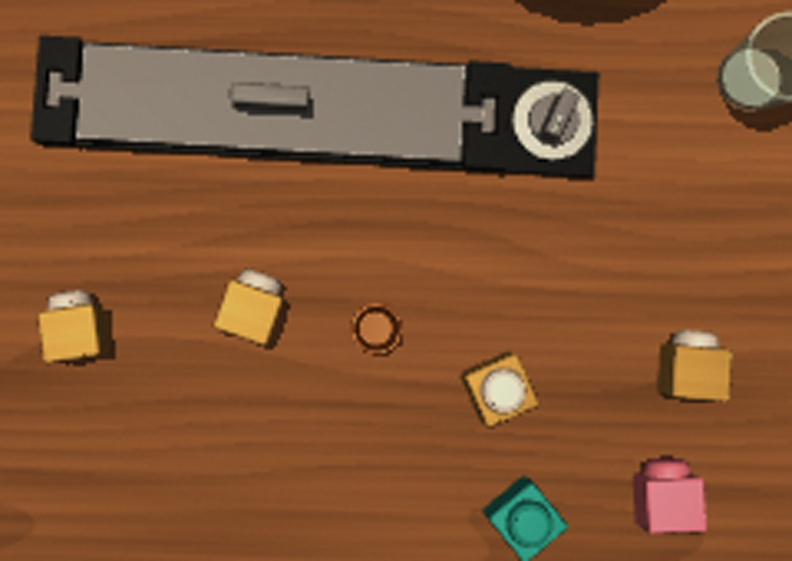

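The crop confirms it: brass lights at crop px (70,332), (250,312), (697,372) lying and (500,390) upright. The pink (673,503) and turquoise (526,519) blocks are rejected. The knob bar leans slightly clockwise at (563,115).

```bash
python3 - <<'E'
from h import *
c=cam('top')
f=lambda u,v,z: ray(c,(225+u/3.3-.35,140+v/3.3-.35),z)*1000
cor=[f(83,44,.028),f(465,67,.028),f(461,161,.028),f(78,138,.028)]
print(np.round(cor,0),np.mean(cor,0).round(1))
d=cor[0]-cor[1]+cor[3]-cor[2]; print('charger y axis deg',np.degrees(np.arctan2(d[1],d[0])))
print('handle',f(230,86,.062),f(310,90,.062),f(310,102,.062))
print('knob bar top',f(575,92,.06),f(553,138,.06),'disc',f(553,120,.03))
m=[ray(c,(p[0]/1.25,p[1]/1.25),.003)*1000 for p in((182,224),(242,219),(251,389),(191,394))];print(np.round(m,0),np.mean(m,0))
s=monitor.state();print(s['tool_pos'],s['tcp_rot'].round(3).tolist())
E
```

```text
[[ 650.  144.   28.]
 [ 638. -159.   28.]
 [ 563. -156.   28.]
 [ 575.  145.   28.]] [606.6  -6.4  28. ]
charger y axis deg 87.73331607211051
handle [612.69449386  24.25511195  62.        ] [610.89518563 -36.8429071   62.        ] [601.63575404 -37.04441588  62.        ]
knob bar top [ 613.99689424 -239.17813399   60.        ] [ 578.18632382 -222.48758596   60.        ] disc [ 596.89621185 -228.2737488    30.        ]
[[579. 425.   3.]
 [592. 297.   3.]
 [238. 260.   3.]
 [225. 383.   3.]] [408.43513408 341.30349781   3.        ]
[0.21352886 0.56072698 0.23126293] [[-0.935, 0.356, -0.0], [0.356, 0.935, -0.0], [0.0, -0.0, -1.0]]
```

```bash
cat >> h.py <<'E'
from scipy.spatial.transform import Rotation as Ro
def down(yaw,pitch=0):
    # tool y (closing axis) at angle yaw deg, tool down; pitch>0 tips fingers toward world direction yaw+90 (=tool x)
    y=np.array([np.cos(np.radians(yaw)),np.sin(np.radians(yaw)),0]); z=np.array([0,0,-1.])
    R=np.column_stack([np.cross(y,z),y,z]); return R@Ro.from_euler('y',pitch,degrees=True).as_matrix()
def plan(p,R,grasp=False):
    s=monitor.state(); p=np.array(p,float); R0=np.array(s['tcp_rot'])
    if grasp: p=p+R[:,2]*.019
    l=R0.T@(p-s['tool_pos']); w=Ro.from_matrix(R0.T@R).as_rotvec()
    print('t',round(s['t'],1),'lin',l.round(4).tolist(),'dr',w.round(4).tolist(),'rows',round(max(np.linalg.norm(l)/.0417,np.degrees(np.linalg.norm(w))/7.16),1),'q',np.round(s['q']).tolist(),'pos',np.round(s['tool_pos'],4).tolist())
E
python3 -c "
from h import *
plan([.607,-.006,.24],down(-2.3))"
```

```text
t 1.1 lin [-0.5694, -0.3896, -0.0087] dr [-0.0, 0.0, 1.2471] rows 16.5 q [66.0, 5.0, 71.0, 0.0, 104.0, -3.0] pos [0.2135, 0.5607, 0.2313]
```

```bash
r='pendant'; 
python3 -m pendant '[{"linear":[-0.19,-0.13,-0.003],"dr":[0,0,0],"jaw":0.06},{"linear":[-0.19,-0.13,-0.003],"dr":[0,0,0],"jaw":0.06},{"linear":[-0.19,-0.13,-0.003],"dr":[0,0,0],"jaw":0.06},{"linear":[-0.19,-0.13,-0.003],"dr":[0,0,0],"jaw":0.06},{"linear":[-0.19,-0.13,-0.003],"dr":[0,0,0],"jaw":0.06},{"linear":[-0.19,-0.13,-0.003],"dr":[0,0,0],"jaw":0.06}]' >/dev/null
python3 -m pendant '[{"linear":[-0.19,-0.13,-0.003],"dr":[0,0,0.6],"jaw":0.06},{"linear":[-0.19,-0.13,-0.003],"dr":[0,0,0.6],"jaw":0.06},{"linear":[-0.19,-0.13,-0.003],"dr":[0,0,0.6],"jaw":0.06},{"linear":[-0.19,-0.13,-0.003],"dr":[0,0,0.6],"jaw":0.06},{"linear":[-0.19,-0.13,-0.003],"dr":[0,0,0.6],"jaw":0.06},{"linear":[-0.19,-0.13,-0.003],"dr":[0,0,0.6],"jaw":0.06},{"linear":[-0.19,-0.13,-0.003],"dr":[0,0,0.6],"jaw":0.06}]'
python3 -c "
from h import *
plan([.607,-.006,.24],down(-2.3))"
```

```text
t: 2.23
tool_pos: [0.4781, 0.1787, 0.237]
tcp_rot: [[-0.566, 0.825, 0.0], [0.825, 0.566, -0.002], [-0.002, -0.001, -1.0]]
force: [0.0, -0.2, 0.5]
opening: 0.0597
grasp_force: 0.0
t 2.2 lin [-0.2252, 0.0018, -0.0026] dr [-0.0, 0.0017, 0.6413] rows 5.4 q [17.0, -9.0, 83.0, -0.0, 105.0, -18.0] pos [0.4781, 0.1787, 0.237]
```

```bash
python3 -m pendant '[{"linear":[-0.225,0.002,-0.002],"dr":[0,0,0.641],"jaw":0.06},{"linear":[-0.225,0.002,-0.002],"dr":[0,0,0.641],"jaw":0.06},{"linear":[-0.225,0.002,-0.002],"dr":[0,0,0.641],"jaw":0.06},{"linear":[-0.225,0.002,-0.002],"dr":[0,0,0.641],"jaw":0.06},{"linear":[-0.225,0.002,-0.002],"dr":[0,0,0.641],"jaw":0.06},{"linear":[-0.225,0.002,-0.002],"dr":[0,0,0.641],"jaw":0.06},{"linear":[-0.225,0.002,-0.002],"dr":[0,0,0.641],"jaw":0.06}]' >/dev/null
python3 - <<'E'
from h import *
c=cam('wrist'); save(c,'w1.png',scale=1.25); print(-c[2].T@c[3],c[2].round(2).tolist(),c[1][0,0])
plan([.607,-.006,.24],down(-2.3))
E
```

```text
[0.61073161 0.07129929 0.38135338] [[1.0, -0.04, -0.0], [-0.04, -0.95, 0.3], [-0.01, -0.3, -0.95]] 308.9835631941167
t 2.9 lin [-0.0039, 0.0006, -0.0017] dr [-0.0016, -0.0003, 0.0045] rows 0.1 q [-3.0, 6.0, 69.0, 0.0, 105.0, -1.0] pos [0.6065, -0.0021, 0.2383]
```

View pics/w1.png

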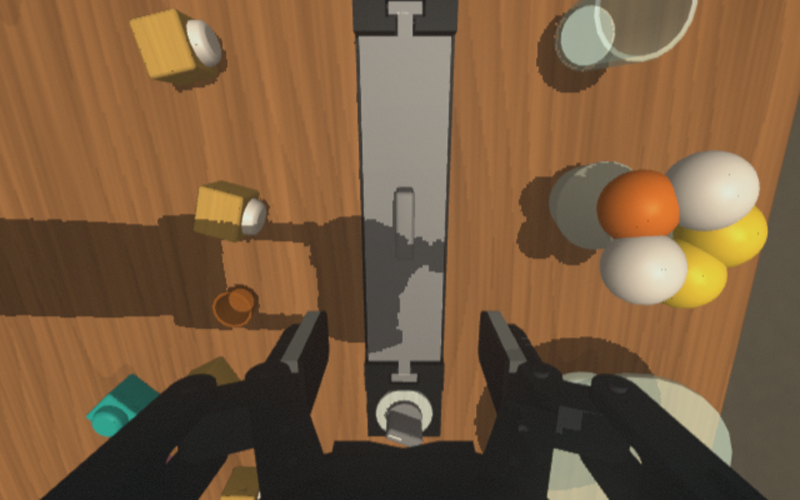

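The wrist view shows the cover with slab corners at about (359,36), (454,35), (443,362) and (367,362). The handle top runs from (404,188) to (404,258), and the knob is at (404,415).

```bash
python3 - <<'E'
from h import *
c=cam('wrist')
f=lambda u,v,z: ray(c,(u/1.25,v/1.25),z)*1000
cor=np.array([f(359,37,.028),f(454,36,.028),f(443,362,.028),f(367,362,.028)]);print(cor.round(0),cor.mean(0))
d=cor[0]+cor[1]-cor[2]-cor[3];print(np.degrees(np.arctan2(d[1],d[0])))
print('handle', f(396,190,.062),f(413,190,.062), f(404,225,.062))
print('expected handle px', proj(c,[.607,-.036,.062])*1.25,proj(c,[.607,.024,.062])*1.25)
rects(c,'wrist','charger',.016)
E
```

```text
[[ 576.  149.   28.]
 [ 653.  147.   28.]
 [ 643. -159.   28.]
 [ 563. -156.   28.]] [608.59211729  -4.71902462  28.        ]
87.7591982851808
handle [601.60614794  28.01433916  62.        ] [615.63552897  27.50436303  62.        ] [607.14544323  -1.81985933  62.        ]
expected handle px [405.2365426  263.12004645] [402.70622022 194.61746865]
charger 0.78 px [324 315] c mm 599.3 -212.6 size 128.7 88.0 long axis deg 87.3 rgb [65. 62. 57.]
charger 0.56 px [188 245] c mm 429.7 -93.1 size 53.8 39.7 long axis deg 41.2 rgb [106.  65.  32.]
```

```bash
python3 -c "
from h import *
plan([.608,-.004,.036],down(-2.25))"
python3 -m pendant '[{"linear":[-0.002,0.0015,0.12],"dr":[0,0,0],"jaw":0.06},{"linear":[-0.002,0.0015,0.12],"dr":[0,0,0],"jaw":0.06},{"linear":[-0.002,0.0015,0.12],"dr":[0,0,0],"jaw":0.06},{"linear":[-0.002,0.0015,0.16],"dr":[0,0,0],"jaw":0.06},{"linear":[-0.002,0.0015,0.18],"dr":[0,0,0],"jaw":0.06},{"linear":[-0.002,0.0015,0.195],"dr":[0,0,0],"jaw":0.06},{"linear":[-0.002,0.0015,0.202],"dr":[0,0,0],"jaw":0.06},{"linear":[-0.002,0.0015,0.202],"dr":[0,0,0],"jaw":0.06}]'
python3 -m pendant '[{"linear":[0,0,0],"dr":[0,0,0],"jaw":0.0},{"linear":[0,0,0],"dr":[0,0,0],"jaw":0.0},{"linear":[0,0,0],"dr":[0,0,0],"jaw":0.0},{"linear":[0,0,0],"dr":[0,0,0],"jaw":0.0},{"linear":[0,0,0],"dr":[0,0,0],"jaw":0.0},{"linear":[0,0,0],"dr":[0,0,0],"jaw":0.0},{"linear":[0,0,0],"dr":[0,0,0],"jaw":0.0},{"linear":[0,0,0],"dr":[0,0,0],"jaw":0.0}]' 70
python3 -c "
from h import *
plan([.608,-.004,.036],down(-2.25))"
```

```text
t 3.0 lin [-0.004, 0.0024, 0.2032] dr [-0.0005, -0.0006, 0.0067] rows 4.9 q [-3.0, 6.0, 69.0, 0.0, 105.0, -1.0] pos [0.6058, -0.0001, 0.2392]
t: 3.63
tool_pos: [0.6061, -0.0016, 0.0357]
tcp_rot: [[0.032, 0.999, -0.003], [0.999, -0.032, 0.0], [0.0, -0.003, -1.0]]
force: [0.6, 0.7, -0.5]
opening: 0.0603
grasp_force: 0.0
t: 4.3
tool_pos: [0.6086, -0.0031, 0.0394]
tcp_rot: [[0.034, 0.999, 0.003], [0.999, -0.034, 0.0], [0.0, 0.003, -1.0]]
force: [-0.8, 1.4, 6.5]
opening: 0.0147
grasp_force: 71.5
t 4.3 lin [-0.0009, -0.0006, 0.0034] dr [0.0033, -0.0003, 0.0053] rows 0.1 q [-4.0, 9.0, 86.0, 0.0, 85.0, -2.0] pos [0.6086, -0.0031, 0.0394]
```

```bash
python3 -m pendant '[{"linear":[0,0,-0.006],"dr":[0,0,0],"jaw":0.0},{"linear":[0,0,-0.012],"dr":[0,0,0],"jaw":0.0},{"linear":[0,0,-0.02],"dr":[0,0,0],"jaw":0.0},{"linear":[0,0,-0.03],"dr":[0,0,0],"jaw":0.0},{"linear":[0,0,-0.05],"dr":[0,0,0],"jaw":0.0},{"linear":[0,0,-0.08],"dr":[0,0,0],"jaw":0.0},{"linear":[0,0,-0.11],"dr":[0,0,0],"jaw":0.0},{"linear":[0,0,-0.11],"dr":[0,0,0],"jaw":0.0}]' 
python3 - <<'E'
from h import *
c=cam('wrist'); save(c,'w2.png',scale=1.0)
plan([.4084,.3415,.15],down(-2.25))
E
```

```text
t: 4.97
tool_pos: [0.6103, -0.0034, 0.1563]
tcp_rot: [[0.034, 0.999, 0.012], [0.999, -0.034, -0.001], [-0.0, 0.012, -1.0]]
force: [1.2, -0.9, -0.4]
opening: 0.0146
grasp_force: 70.5
t 5.0 lin [0.3378, -0.2129, 0.0011] dr [0.0092, 0.0003, 0.0052] rows 9.6 q [-4.0, 6.0, 77.0, -0.0, 96.0, -2.0] pos [0.6097, -0.0033, 0.1531]
```

View pics/w2.png

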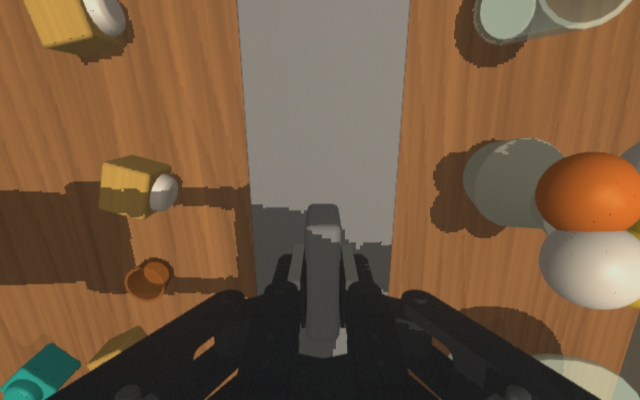

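The cover is out (the slab fills the view from column 240 to 408 and is held square in the jaws). I'll carry it unrotated to the mat, then turn it there.

```bash

python3 -m pendant '[{"linear":[0.169,-0.1065,0],"dr":[0,0,0],"jaw":0.0},{"linear":[0.169,-0.1065,0],"dr":[0,0,0],"jaw":0.0},{"linear":[0.169,-0.1065,0],"dr":[0,0,0],"jaw":0.0},{"linear":[0.169,-0.1065,0],"dr":[0,0,0],"jaw":0.0},{"linear":[0.169,-0.1065,0],"dr":[0,0,0],"jaw":0.0}]' >/dev/null
python3 -m pendant '[{"linear":[0.169,-0.1065,0],"dr":[0,0,0],"jaw":0.0},{"linear":[0.169,-0.1065,0],"dr":[0,0,0],"jaw":0.0},{"linear":[0.169,-0.1065,0],"dr":[0,0,0],"jaw":0.0},{"linear":[0.169,-0.1065,0],"dr":[0,0,0],"jaw":0.0},{"linear":[0.169,-0.1065,0],"dr":[0,0,0],"jaw":0.0},{"linear":[0.169,-0.1065,0],"dr":[0,0,0],"jaw":0.0}]' |head -2
python3 -m pendant '[{"linear":[0,0,0],"dr":[0,0,-0.863],"jaw":0.0},{"linear":[0,0,0],"dr":[0,0,-0.863],"jaw":0.0},{"linear":[0,0,0],"dr":[0,0,-0.863],"jaw":0.0},{"linear":[0,0,0],"dr":[0,0,-0.863],"jaw":0.0},{"linear":[0,0,0],"dr":[0,0,-0.863],"jaw":0.0},{"linear":[0,0,0],"dr":[0,0,-0.863],"jaw":0.0},{"linear":[0,0,0],"dr":[0,0,-0.863],"jaw":0.0},{"linear":[0,0,0],"dr":[0,0,-0.863],"jaw":0.0}]' >/dev/null
python3 -m pendant '[{"linear":[0,0,0],"dr":[0,0,-0.863],"jaw":0.0},{"linear":[0,0,0],"dr":[0,0,-0.863],"jaw":0.0},{"linear":[0,0,0],"dr":[0,0,-0.863],"jaw":0.0},{"linear":[0,0,0],"dr":[0,0,-0.863],"jaw":0.0},{"linear":[0,0,0],"dr":[0,0,-0.863],"jaw":0.0},{"linear":[0,0,0],"dr":[0,0,-0.863],"jaw":0.0},{"linear":[0,0,0],"dr":[0,0,-0.863],"jaw":0.0},{"linear":[0,0,0],"dr":[0,0,-0.863],"jaw":0.0}]'
python3 - <<'E'
from h import *
plan([.4084,.3415,.045],down(96.7))
c=cam('top'); rects(c,'top','mat',.003); rects(c,'top','cover',.125)
save(c,'t2.png',(100,80,420,320),2.4)
E
```

```text
t: 5.93
tool_pos: [0.4022, 0.3463, 0.1462]
t: 7.27
tool_pos: [0.4061, 0.3414, 0.1466]
tcp_rot: [[-0.993, -0.121, -0.001], [-0.121, 0.993, -0.001], [0.001, -0.001, -1.0]]
force: [-0.5, 0.1, -2.3]
opening: 0.0145
grasp_force: 70.3
t 7.3 lin [-0.0024, -0.0001, 0.1016] dr [-0.0007, -0.0009, 0.0045] rows 2.4 q [36.0, -5.0, 90.0, -0.0, 96.0, -61.0] pos [0.4061, 0.3414, 0.1466]
mat 0.6 px [320 172] c mm 607.4 -41.2 size 458.1 91.1 long axis deg 87.7 rgb [39. 37. 33.]
mat 0.43 px [246 239] c mm 427.7 149.8 size 54.0 50.9 long axis deg 12.0 rgb [233. 183.  83.]
cover 0.69 px [392 174] c mm 583.2 -211.7 size 38.2 34.1 long axis deg -70.2 rgb [138. 127. 113.]
cover 0.59 px [152 245] c mm 408.0 343.0 size 358.9 81.1 long axis deg 6.8 rgb [137. 125. 113.]
```

View pics/t2.png

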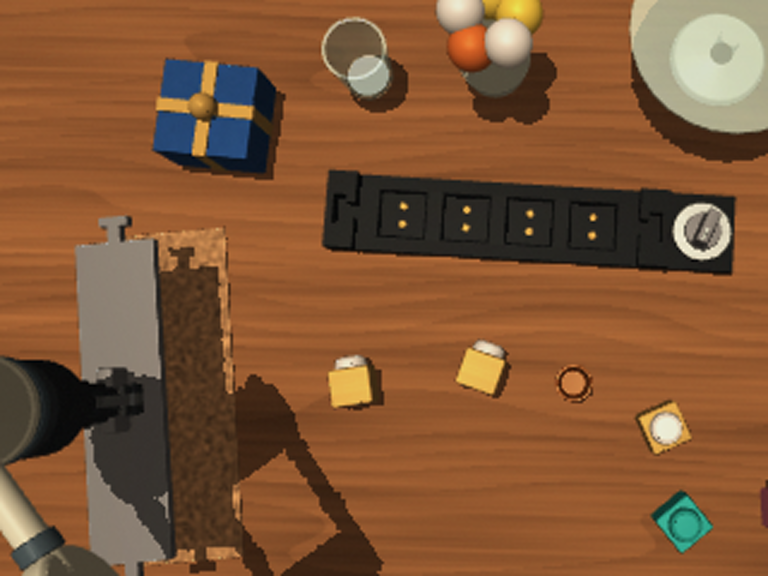

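The cover hangs straight along the mat (tilt 6.8°, centre 408,343), and the four pockets are now exposed at about (403,214), (466,219), (530,222) and (592,226). I'll lower it.

```bash

python3 -m pendant '[{"linear":[-0.001,0,0.04],"dr":[0,0,0],"jaw":0.0},{"linear":[-0.001,0,0.07],"dr":[0,0,0],"jaw":0.0},{"linear":[-0.001,0,0.09],"dr":[0,0,0],"jaw":0.0},{"linear":[-0.001,0,0.105],"dr":[0,0,0],"jaw":0.0},{"linear":[-0.001,0,0.114],"dr":[0,0,0],"jaw":0.0},{"linear":[-0.001,0,0.118],"dr":[0,0,0],"jaw":0.0},{"linear":[-0.001,0,0.12],"dr":[0,0,0],"jaw":0.0},{"linear":[-0.001,0,0.12],"dr":[0,0,0],"jaw":0.0}]'
python3 -m pendant '[{"linear":[0,0,0],"dr":[0,0,0],"jaw":0.05},{"linear":[0,0,0],"dr":[0,0,0],"jaw":0.05},{"linear":[0,0,0],"dr":[0,0,0],"jaw":0.05},{"linear":[0,0,0],"dr":[0,0,0],"jaw":0.05},{"linear":[0,0,-0.04],"dr":[0,0,0],"jaw":0.07},{"linear":[0,0,-0.08],"dr":[0,0,0],"jaw":0.07},{"linear":[0,0,-0.12],"dr":[0,0,0],"jaw":0.07},{"linear":[0,0,-0.15],"dr":[0,0,0],"jaw":0.07}]'
python3 - <<'E'
from h import *
c=cam('top'); rects(c,'top','cover',.015); rects(c,'top','charger',.016); rects(c,'top','light1',.035)
E
```

```text
t: 8.08
tool_pos: [0.4075, 0.3422, 0.028]
tcp_rot: [[-0.993, -0.12, 0.001], [-0.12, 0.993, 0.001], [-0.001, 0.001, -1.0]]
force: [0.3, 0.6, -2.4]
opening: 0.0145
grasp_force: 70.3
t: 8.75
tool_pos: [0.4076, 0.3423, 0.1816]
tcp_rot: [[-0.993, -0.121, 0.003], [-0.121, 0.993, 0.002], [-0.004, 0.002, -1.0]]
force: [0.6, 0.8, 1.3]
opening: 0.0699
grasp_force: 0.0
cover 0.81 px [172 245] c mm 409.1 339.5 size 352.6 81.5 long axis deg 7.0 rgb [139. 128. 115.]
cover 0.24 px [460 159] c mm 646.1 -410.9 size 99.0 68.3 long axis deg -49.8 rgb [115.  96.  69.]
charger 0.72 px [319 172] c mm 606.1 -40.4 size 451.0 90.9 long axis deg 87.4 rgb [38. 36. 32.]
light1 0.85 px [375 257] c mm 387.7 -185.8 size 46.8 45.5 long axis deg 27.4 rgb [215. 166.  81.]
light1 0.76 px [434 251] c mm 407.8 -334.7 size 53.7 47.7 long axis deg -88.7 rgb [211. 154.  69.]
light1 0.68 px [427 290] c mm 309.2 -316.2 size 54.1 53.0 long axis deg 1.3 rgb [230. 132. 141.]
light1 0.66 px [246 239] c mm 428.3 142.7 size 51.7 49.9 long axis deg 10.3 rgb [231. 180.  82.]
light1 0.6 px [384 297] c mm 287.8 -207.0 size 50.4 49.2 long axis deg 45.1 rgb [ 47. 140. 117.]
light1 0.53 px [300 232] c mm 446.3 6.0 size 53.7 46.0 long axis deg -16.9 rgb [231. 183.  83.]
```

```bash

python3 -m pendant '[{"linear":[0.042,-0.195,-0.018],"dr":[0,0,0.98],"jaw":0.07},{"linear":[0.042,-0.195,-0.018],"dr":[0,0,0.98],"jaw":0.07},{"linear":[0.042,-0.195,-0.018],"dr":[0,0,0.98],"jaw":0.07},{"linear":[0.042,-0.195,-0.018],"dr":[0,0,0.98],"jaw":0.07},{"linear":[0.042,-0.195,-0.018],"dr":[0,0,0.98],"jaw":0.07},{"linear":[0.042,-0.195,-0.018],"dr":[0,0,0.98],"jaw":0.07},{"linear":[0.042,-0.195,-0.018],"dr":[0,0,0.98],"jaw":0.07},{"linear":[0.042,-0.195,-0.018],"dr":[0,0,0.98],"jaw":0.07}]' >/dev/null
for i in 1 2; do python3 -m pendant '[{"linear":[0,0,0],"dr":[0,0,0.98],"jaw":0.07},{"linear":[0,0,0],"dr":[0,0,0.98],"jaw":0.07},{"linear":[0,0,0],"dr":[0,0,0.98],"jaw":0.07},{"linear":[0,0,0],"dr":[0,0,0.98],"jaw":0.07},{"linear":[0,0,0],"dr":[0,0,0.98],"jaw":0.07},{"linear":[0,0,0],"dr":[0,0,0.98],"jaw":0.07},{"linear":[0,0,0],"dr":[0,0,0.98],"jaw":0.07},{"linear":[0,0,0],"dr":[0,0,0.98],"jaw":0.07}]' >/dev/null; done
python3 - <<'E'
from h import *
plan([.39,.143,.2],down(-82))
c=cam('wrist'); save(c,'w3.png',scale=1.25)
rects(c,'wrist','light1',.03); rects(c,'wrist','charger',.016)
E
```

```text
t 10.9 lin [0.0015, 0.0007, -0.0069] dr [0.0002, 0.0036, 0.1768] rows 1.4 q [16.0, -24.0, 101.0, -0.0, 104.0, 87.0] pos [0.3884, 0.1432, 0.1931]
light1 0.97 px [598 269] c mm 389.0 -181.4 size 83.9 64.1 long axis deg -71.9 rgb [113.  85.  45.]
light1 0.87 px [572 336] c mm 301.5 -206.7 size 103.3 33.9 long axis deg 66.3 rgb [32. 81. 70.]
light1 0.86 px [332 146] c mm 428.5 144.8 size 55.0 45.4 long axis deg 9.2 rgb [204. 157.  76.]
light1 0.68 px [631 348] c mm 300.7 -278.5 size 75.1 29.3 long axis deg 35.2 rgb [101.  59.  63.]
light1 0.61 px [467 169] c mm 448.0 7.3 size 62.5 53.3 long axis deg 72.8 rgb [188. 144.  69.]
charger 0.78 px [539  31] c mm 599.1 -1.9 size 264.1 77.5 long axis deg 87.9 rgb [33. 34. 32.]
```

View pics/w3.png

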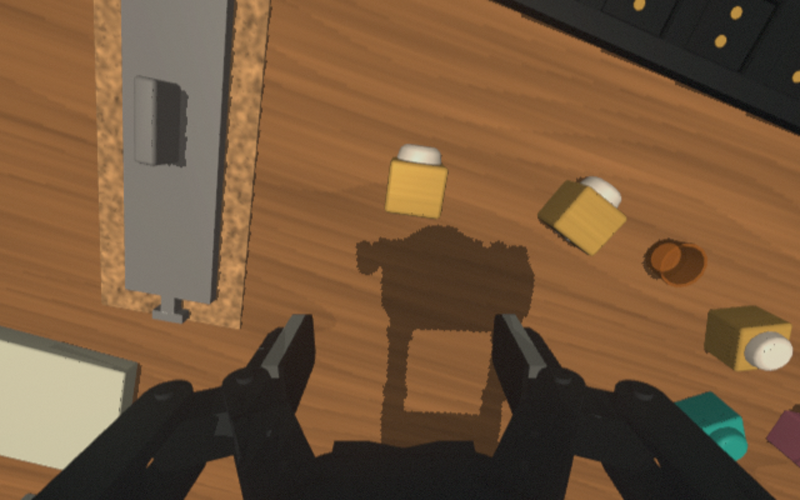

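The view shows the first light with its top face at about (397,160), (447,167), (439,217), (387,212) and lens away from the robot. The cover lies flat on the mat at left.

```bash
cat >> h.py <<'E'
def face(c,pts,z,scale=1.25):
    w=np.array([ray(c,(u/scale,v/scale),z) for u,v in pts])*1000
    (cx,cy),(a,b),th=cv2.minAreaRect(w[:,:2].astype(np.float32))
    m=w.mean(0); d=w[0]+w[1]-w[2]-w[3]   # pts: far-left, far-right, near-right, near-left
    print('centre',m.round(1),'size',round(a,1),round(b,1),'far dir deg',np.degrees(np.arctan2(d[1],d[0])).round(1)); return m
E
python3 - <<'E'
from h import *
c=cam('wrist')
m=face(c,[(397,160),(447,167),(439,217),(387,212)],.044)
R=down(-82,0)
for pitch in (-35,):
    plan([m[0]/1000,m[1]/1000,.13],down(-82,pitch),True)
E
```

```text
centre [424.4 143.4  44. ] size 39.7 40.3 far dir deg 9.2
t 11.2 lin [0.0234, 0.0093, 0.0795] dr [0.057, -0.6068, 0.1807] rows 5.1 q [16.0, -24.0, 100.0, 0.0, 104.0, 87.0] pos [0.3886, 0.1432, 0.1939]
```

```bash
python3 - <<'E'
from h import *
plan([.4323,.1447,.10],down(-80.8,-30),True)
E
```

```text
t 11.2 lin [0.0327, 0.0111, 0.1103] dr [0.0434, -0.5202, 0.1618] rows 4.4 q [16.0, -24.0, 100.0, 0.0, 104.0, 87.0] pos [0.3886, 0.1432, 0.1939]
```

```bash
python3 -m pendant '[{"linear":[0.033,0.011,0.04],"dr":[0.043,-0.52,0.162],"jaw":0.075},{"linear":[0.033,0.011,0.06],"dr":[0.043,-0.52,0.162],"jaw":0.075},{"linear":[0.033,0.011,0.08],"dr":[0.043,-0.52,0.162],"jaw":0.075},{"linear":[0.033,0.011,0.1],"dr":[0.043,-0.52,0.162],"jaw":0.075},{"linear":[0.033,0.011,0.11],"dr":[0.043,-0.52,0.162],"jaw":0.075},{"linear":[0.033,0.011,0.11],"dr":[0.043,-0.52,0.162],"jaw":0.075},{"linear":[0.033,0.011,0.11],"dr":[0.043,-0.52,0.162],"jaw":0.075}]'
python3 - <<'E'
from h import *
plan([.4323,.1447,.028],down(-80.8,-30),True)
c=cam('wrist'); rects(c,'wrist','light1',.03)
m=eyes.silhouettes('wrist','light1')
E
```

```text
t: 11.73
tool_pos: [0.4234, 0.1432, 0.0832]
tcp_rot: [[0.854, 0.158, -0.495], [0.137, -0.987, -0.079], [-0.501, -0.001, -0.865]]
force: [0.2, -0.3, -0.1]
opening: 0.075
grasp_force: 0.0
t 11.7 lin [0.0355, -0.0, 0.0622] dr [-0.0014, 0.0013, -0.001] rows 1.7 q [13.0, 10.0, 85.0, 2.0, 115.0, 94.0] pos [0.4234, 0.1432, 0.0832]
light1 0.92 px [319 177] c mm 427.4 145.8 size 80.5 48.0 long axis deg 10.3 rgb [125. 105.  67.]
light1 0.84 px [539 178] c mm 446.1 9.2 size 93.9 63.5 long axis deg 70.9 rgb [156. 130.  76.]
```

```bash
python3 -m pendant '[{"linear":[0.015,0,0.027],"dr":[0,0,0],"jaw":0.075},{"linear":[0.025,0,0.044],"dr":[0,0,0],"jaw":0.075},{"linear":[0.0355,0,0.062],"dr":[0,0,0],"jaw":0.075},{"linear":[0.0355,0,0.062],"dr":[0,0,0],"jaw":0.075},{"linear":[0.0355,0,0.062],"dr":[0,0,0],"jaw":0.075}]' |head -4
python3 -m pendant '[{"linear":[0,0,0],"dr":[0,0,0],"jaw":0.03},{"linear":[0,0,0],"dr":[0,0,0],"jaw":0.03},{"linear":[0,0,0],"dr":[0,0,0],"jaw":0.03},{"linear":[0,0,0],"dr":[0,0,0],"jaw":0.03},{"linear":[0,0,0],"dr":[0,0,0],"jaw":0.03},{"linear":[0,0,0],"dr":[0,0,0],"jaw":0.03}]' 60
python3 -m pendant '[{"linear":[-0.01,0,-0.017],"dr":[0,0,0],"jaw":0.03},{"linear":[-0.03,0,-0.05],"dr":[0,0,0],"jaw":0.03},{"linear":[-0.05,0,-0.085],"dr":[0,0,0],"jaw":0.03},{"linear":[-0.065,0,-0.11],"dr":[0,0,0],"jaw":0.03},{"linear":[-0.065,0,-0.11],"dr":[0,0,0],"jaw":0.03}]'
python3 - <<'E'
from h import *
y=np.radians(-2.25); ax=np.array([np.cos(y),np.sin(y),0]); ay=np.array([-np.sin(y),np.cos(y),0])
o=np.array([.6075,-.005,0])
for i in range(4): print(i,(o+ay*(.105-.07*i)).round(4))
plan(o+ay*.105+[0,0,.13],down(-92.25,60),True)
E
```

```text
t: 12.3
tool_pos: [0.4235, 0.1435, 0.0153]
tcp_rot: [[0.857, 0.157, -0.49], [0.137, -0.988, -0.078], [-0.496, -0.0, -0.868]]
force: [0.4, -1.3, 0.4]
t: 12.8
tool_pos: [0.4252, 0.1437, 0.0161]
tcp_rot: [[0.858, 0.157, -0.488], [0.136, -0.988, -0.077], [-0.494, -0.0, -0.869]]
force: [1.5, 1.5, 6.7]
opening: 0.0431
grasp_force: 62.1
t: 13.22
tool_pos: [0.4246, 0.1437, 0.1491]
tcp_rot: [[0.862, 0.157, -0.482], [0.137, -0.988, -0.076], [-0.488, -0.001, -0.873]]
force: [-0.2, -0.8, -0.2]
opening: 0.043
grasp_force: 61.1
0 [0.6116 0.0999 0.    ]
1 [0.6089 0.03   0.    ]
2 [ 0.6061 -0.04    0.    ]
3 [ 0.6034 -0.1099  0.    ]
t 13.2 lin [0.1833, 0.0758, -0.0697] dr [-0.0586, 1.551, 0.2097] rows 12.5 q [13.0, 8.0, 80.0, 2.0, 121.0, 95.0] pos [0.4246, 0.1437, 0.1491]
```

```bash
python3 - <<'E'
from h import *
plan([.47,.05,.26],down(-92.25,0))
E
```

```text
t 13.2 lin [-0.0277, 0.0996, -0.1116] dr [0.0493, 0.5076, 0.1924] rows 4.4 q [13.0, 8.0, 80.0, 2.0, 121.0, 95.0] pos [0.4246, 0.1437, 0.1491]
```

```bash
python3 -m pendant '[{"linear":[-0.028,0.1,-0.111],"dr":[0.049,0.508,0.192],"jaw":0.03},{"linear":[-0.028,0.1,-0.111],"dr":[0.049,0.508,0.192],"jaw":0.03},{"linear":[-0.028,0.1,-0.111],"dr":[0.049,0.508,0.192],"jaw":0.03},{"linear":[-0.028,0.1,-0.111],"dr":[0.049,0.508,0.192],"jaw":0.03},{"linear":[-0.028,0.1,-0.111],"dr":[0.049,0.508,0.192],"jaw":0.03},{"linear":[-0.028,0.1,-0.111],"dr":[0.049,0.508,0.192],"jaw":0.03},{"linear":[-0.028,0.1,-0.111],"dr":[0.049,0.508,0.192],"jaw":0.03}]' >/dev/null
python3 - <<'E'
from h import *
plan([.47,.05,.26],down(-92.25,0))
c=cam('wrist'); save(c,'w4.png',scale=1.25); rects(c,'wrist','charger',.016)
print([proj(c,p)*1.25 for p in ([.6116,.0999,.01],[.6034,-.1099,.01])])
E
```

```text
t 13.8 lin [0.0021, -0.0009, -0.0081] dr [0.0032, 0.0117, 0.0006] rows 0.2 q [2.0, -14.0, 86.0, -0.0, 108.0, 94.0] pos [0.4677, 0.0492, 0.2519]
charger 0.58 px [397  38] c mm 604.3 -45.1 size 464.4 81.3 long axis deg 87.8 rgb [49. 48. 45.]
[array([338.89772477,  52.1972908 ]), array([572.91126021,  52.22427417])]
```

View pics/w4.png

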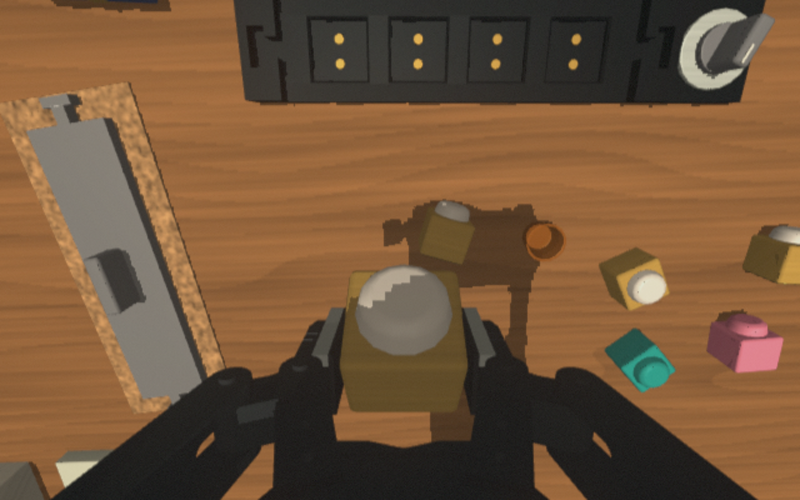

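Pocket contacts are at (339,51), (418,51), (497,51) and (574,51), within 1 mm of my pocket estimate. The light sits square in the jaws.

```bash
cat >> h.py <<'E'
import json
CY=np.radians(-2.25); AX=np.array([np.cos(CY),np.sin(CY),0]); AY=np.array([-np.sin(CY),np.cos(CY),0]); O=np.array([.608,-.006,0])
def pocket(i): return O+AY*(.105-.07*i)+[0,0,.010]
def hold(tcp,R,centre,lens):
    # light in tool frame: centre of block & lens dir; pads square it so lens _|_ tool y
    R=np.array(R); l=R.T@np.array(lens); l[1]=0; l/=np.linalg.norm(l); c=R.T@(np.array(centre)-tcp); c[1]=0
    json.dump([c.tolist(),l.tolist()],open('hold.json','w')); print('hold c',c.round(4),'lens',l.round(3))
def place(i,up):
    c,l=map(np.array,json.load(open('hold.json')))
    Lt=np.column_stack([l,[0,1,0],np.cross(l,[0,1,0])])      # light basis in tool: lens, closing axis
    z=np.array([0,0,1.]); y=-AY; W=np.column_stack([z,y,np.cross(z,y)])
    R=W@Lt.T; p=pocket(i)+[0,0,.02+up]-R@c; plan(p,R)
    return p,R
E
python3 - <<'E'
from h import *
R=np.array([[0.858,0.157,-0.488],[0.136,-0.988,-0.077],[-0.494,0,-0.869]])
t=np.radians(9.2)
hold([.4252,.1437,.0161],R,[.4244,.1434,.022],[np.cos(t),np.sin(t),0])
p,R=place(0,.08); print(p,R.round(2).tolist())
E
```

```text
hold c [-0.0036  0.     -0.0047] lens [ 0.869  0.    -0.494]
t 13.9 lin [0.1502, -0.0552, 0.1367] dr [0.0024, 1.0693, 0.0033] rows 8.6 q [2.0, -14.0, 87.0, -0.0, 108.0, 94.0] pos [0.468, 0.0496, 0.2501]
[0.61801542 0.09868751 0.11083552] [[0.49, -0.04, 0.87], [-0.02, -1.0, -0.03], [0.87, 0.0, -0.49]]
```

```bash
python3 -m pendant '[{"linear":[0.06,-0.055,0],"dr":[0,0.55,0],"jaw":0.03},{"linear":[0.06,-0.055,0],"dr":[0,0.55,0],"jaw":0.03},{"linear":[0.06,-0.055,0],"dr":[0,0.55,0],"jaw":0.03},{"linear":[0.06,-0.055,0],"dr":[0,0.55,0],"jaw":0.03},{"linear":[0.06,-0.055,0],"dr":[0,0.55,0],"jaw":0.03},{"linear":[0.06,-0.055,0],"dr":[0,0.55,0],"jaw":0.03},{"linear":[0.06,-0.055,0],"dr":[0,0.55,0],"jaw":0.03},{"linear":[0.06,-0.055,0],"dr":[0,0.55,0],"jaw":0.03}]' >/dev/null
python3 -c "
from h import *
place(0,.08)"
```

```text
t 14.6 lin [0.0039, -0.0004, 0.1646] dr [0.0021, 0.5181, 0.0035] rows 4.1 q [12.0, -31.0, 104.0, -8.0, 77.0, 104.0] pos [0.5307, 0.1022, 0.2504]
```

```bash
python3 -m pendant '[{"linear":[0.004,0,0.164],"dr":[0,0.518,0],"jaw":0.03},{"linear":[0.004,0,0.164],"dr":[0,0.518,0],"jaw":0.03},{"linear":[0.004,0,0.164],"dr":[0,0.518,0],"jaw":0.03},{"linear":[0.004,0,0.164],"dr":[0,0.518,0],"jaw":0.03},{"linear":[0.004,0,0.164],"dr":[0,0.518,0],"jaw":0.03},{"linear":[0.004,0,0.164],"dr":[0,0.518,0],"jaw":0.03},{"linear":[0.004,0,0.164],"dr":[0,0.518,0],"jaw":0.03},{"linear":[0.004,0,0.164],"dr":[0,0.518,0],"jaw":0.03}]' >/dev/null
python3 -m pendant '[{"linear":[0,0,0],"dr":[0,0,0],"jaw":0.03},{"linear":[0,0,0],"dr":[0,0,0],"jaw":0.03},{"linear":[0,0,0],"dr":[0,0,0],"jaw":0.03},{"linear":[0,0,0],"dr":[0,0,0],"jaw":0.03},{"linear":[0,0,0],"dr":[0,0,0],"jaw":0.03},{"linear":[0,0,0],"dr":[0,0,0],"jaw":0.03}]' 
python3 - <<'E'
from h import *
place(0,.08); place(0,.01); place(0,.001)
c=cam('wrist'); s=cam('scene'); a=c[0]['pixels']; b=s[0]['pixels'][150:300,170:440]
b=cv2.resize(b,(640,356)); cv2.imwrite('pics/w5.png',np.vstack([cv2.resize(a,(380,237)).repeat(1,0),cv2.resize(b,(380,211))])[:,:,::-1])
E
```

```text
t: 15.73
tool_pos: [0.6181, 0.098, 0.1129]
tcp_rot: [[0.491, -0.039, 0.87], [-0.016, -0.999, -0.036], [0.871, 0.003, -0.491]]
force: [0.3, 0.2, -1.2]
opening: 0.0432
grasp_force: 61.5
t 15.7 lin [-0.0018, -0.0007, 0.0009] dr [0.0014, -0.0037, 0.003] rows 0.1 q [13.0, -31.0, 132.0, -35.0, 24.0, 130.0] pos [0.6181, 0.098, 0.1129]
t 15.7 lin [-0.0628, -0.0009, 0.0353] dr [0.0014, -0.0037, 0.003] rows 1.7 q [13.0, -31.0, 132.0, -35.0, 24.0, 130.0] pos [0.6181, 0.098, 0.1129]
t 15.7 lin [-0.0706, -0.001, 0.0397] dr [0.0014, -0.0037, 0.003] rows 1.9 q [13.0, -31.0, 132.0, -35.0, 24.0, 130.0] pos [0.6181, 0.098, 0.1129]
```

View pics/w5.png

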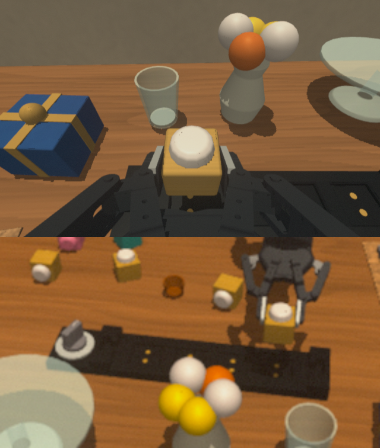

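The light is upright over pocket 0 (scene crop (281,315)), so I'll lower it.

```bash
python3 -m pendant '[{"linear":[-0.02,-0.001,0.011],"dr":[0,-0.002,0.003],"jaw":0.03},{"linear":[-0.04,-0.001,0.023],"dr":[0,-0.002,0.003],"jaw":0.03},{"linear":[-0.055,-0.001,0.031],"dr":[0,-0.002,0.003],"jaw":0.03},{"linear":[-0.063,-0.001,0.0353],"dr":[0,-0.002,0.003],"jaw":0.03},{"linear":[-0.063,-0.001,0.0353],"dr":[0,-0.002,0.003],"jaw":0.03},{"linear":[-0.063,-0.001,0.0353],"dr":[0,-0.002,0.003],"jaw":0.03}]' |head -4
python3 -m pendant '[{"linear":[-0.003,0,0.0015],"dr":[0,0,0],"jaw":0.03},{"linear":[-0.005,0,0.003],"dr":[0,0,0],"jaw":0.03},{"linear":[-0.007,0,0.004],"dr":[0,0,0],"jaw":0.03},{"linear":[-0.008,0,0.0045],"dr":[0,0,0],"jaw":0.03},{"linear":[-0.008,0,0.0045],"dr":[0,0,0],"jaw":0.03},{"linear":[-0.008,0,0.0045],"dr":[0,0,0],"jaw":0.03}]' |head -5
python3 - <<'E'
from h import *
place(0,.0)
E
```

```text
t: 16.33
tool_pos: [0.6174, 0.0982, 0.0399]
tcp_rot: [[0.495, -0.041, 0.868], [-0.021, -0.999, -0.035], [0.869, -0.001, -0.495]]
force: [0.1, 0.1, -0.7]
t: 16.83
tool_pos: [0.6176, 0.0971, 0.0357]
tcp_rot: [[0.496, -0.035, 0.868], [-0.019, -0.999, -0.029], [0.868, -0.002, -0.496]]
force: [1.8, 4.4, 1.4]
opening: 0.043
t 16.8 lin [-0.004, -0.0016, 0.0027] dr [-0.0049, 0.0019, 0.0007] rows 0.1 q [13.0, -23.0, 135.0, -55.0, 15.0, 152.0] pos [0.6176, 0.0971, 0.0357]
```

```bash
python3 -m pendant '[{"linear":[0,-0.001,0],"dr":[0,0,0],"jaw":0.03},{"linear":[0,-0.001,0],"dr":[0,0,0],"jaw":0.03},{"linear":[0,-0.001,0],"dr":[0,0,0],"jaw":0.056},{"linear":[0,-0.001,0],"dr":[0,0,0],"jaw":0.056},{"linear":[0,-0.001,0],"dr":[0,0,0],"jaw":0.056},{"linear":[0,-0.001,0],"dr":[0,0,0],"jaw":0.056},{"linear":[0,-0.001,0],"dr":[0,0,0],"jaw":0.056},{"linear":[0,-0.001,0],"dr":[0,0,0],"jaw":0.056}]' 
python3 -m pendant '[{"linear":[0,0,-0.02],"dr":[0,0,0],"jaw":0.056},{"linear":[0,0,-0.04],"dr":[0,0,0],"jaw":0.056},{"linear":[0.02,0,-0.06],"dr":[0,0,0],"jaw":0.056},{"linear":[0.05,0,-0.07],"dr":[0,0,0],"jaw":0.056},{"linear":[0.08,0,-0.08],"dr":[0,0,0],"jaw":0.06},{"linear":[0.12,0,-0.08],"dr":[0,0,0],"jaw":0.06},{"linear":[0.14,0,-0.08],"dr":[0,0,0],"jaw":0.06},{"linear":[0.14,0,-0.08],"dr":[0,0,0],"jaw":0.06}]' 
python3 - <<'E'
from h import *
c=cam('wrist'); save(c,'w6.png')
plan([.39,.0,.2],down(-105,0))
E
```

```text
t: 17.5
tool_pos: [0.6167, 0.0968, 0.0341]
tcp_rot: [[0.499, -0.036, 0.866], [-0.018, -0.999, -0.031], [0.867, -0.0, -0.499]]
force: [-0.2, 0.0, -0.1]
opening: 0.056
grasp_force: 0.0
t: 18.17
tool_pos: [0.62, 0.0971, 0.2044]
tcp_rot: [[0.489, -0.036, 0.872], [-0.02, -0.999, -0.03], [0.872, -0.003, -0.489]]
force: [0.2, 0.0, 0.8]
opening: 0.06
grasp_force: 0.0
t 18.2 lin [-0.1108, 0.1051, -0.1957] dr [-0.1203, -1.0491, 0.2031] rows 8.6 q [13.0, -37.0, 126.0, -24.0, 34.0, 117.0] pos [0.6186, 0.0968, 0.1998]
```

View pics/w6.png

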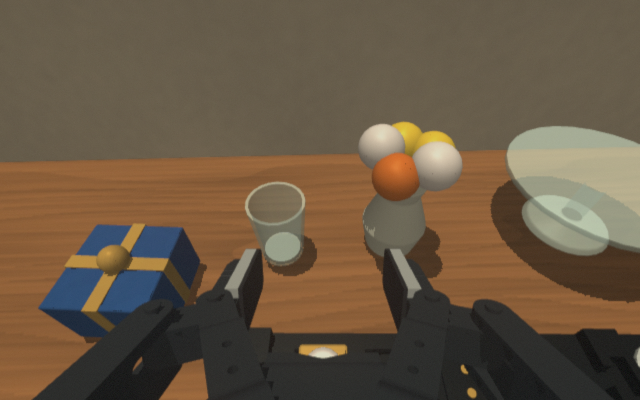

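```bash
python3 -m pendant '[{"linear":[-0.11,0.105,-0.196],"dr":[-0.119,-1.03,0.2],"jaw":0.075},{"linear":[-0.11,0.105,-0.196],"dr":[-0.119,-1.03,0.2],"jaw":0.075},{"linear":[-0.11,0.105,-0.196],"dr":[-0.119,-1.03,0.2],"jaw":0.075},{"linear":[-0.11,0.105,-0.196],"dr":[-0.119,-1.03,0.2],"jaw":0.075},{"linear":[-0.11,0.105,-0.196],"dr":[-0.119,-1.03,0.2],"jaw":0.075},{"linear":[-0.11,0.105,-0.196],"dr":[-0.119,-1.03,0.2],"jaw":0.075},{"linear":[-0.11,0.105,-0.196],"dr":[-0.119,-1.03,0.2],"jaw":0.075},{"linear":[-0.11,0.105,-0.196],"dr":[-0.119,-1.03,0.2],"jaw":0.075}]' >/dev/null
python3 -m pendant '[{"linear":[0,0,0],"dr":[0,0,0],"jaw":0.075},{"linear":[0,0,0],"dr":[0,0,0],"jaw":0.075},{"linear":[0,0,0],"dr":[0,0,0],"jaw":0.075}]' >/dev/null
cat >> h.py <<'E'
def model(cx,cy,yaw,z0=0.,up=False):
    "8 corners of a light block: lying (lens along yaw, block centre cx,cy) or upright (underside centre)"
    h=.022; P=[]
    for a in (-1,1):
        for b in (-1,1):
            for g in (-1,1):
                P.append((a*h,b*h,.02+g*.02) if up else (g*.02,a*h,.022+b*h))
    P=np.array(P); t=np.radians(yaw); M=np.array([[np.cos(t),-np.sin(t),0],[np.sin(t),np.cos(t),0],[0,0,1]])
    return P@M.T+[cx,cy,z0]
def brass(c,near,rad):
    "mask of brass pixels within rad px of the projected point"
    im=cv2.cvtColor(c[0]['pixels'],cv2.COLOR_RGB2HSV); m=((im[:,:,0]>15)&(im[:,:,0]<28)&(im[:,:,1]>120)&(im[:,:,2]>60)).astype(np.uint8)
    r=np.zeros_like(m); cv2.circle(r,tuple(int(v) for v in near),rad,1,-1); return m*r
from scipy.optimize import minimize
def fit(c,guess,z0=0.,up=False,rad=75,target='light1'):
    "fit block silhouette (brass pixels) by IoU of convex hull"
    m=brass(c,proj(c,[guess[0],guess[1],z0+.022]),rad); m=cv2.morphologyEx(m,cv2.MORPH_OPEN,np.ones((3,3)))
    n,lab,st,_=cv2.connectedComponentsWithStats(m); m=(lab==1+np.argmax(st[1:,4])).astype(np.uint8)
    h=cv2.convexHull(cv2.findContours(m,0,1)[0][0]); M=np.zeros_like(m); cv2.fillConvexPoly(M,h,1); M=cv2.resize(M,None,fx=4,fy=4,interpolation=0)
    def cost(v):
        pts=np.array([(proj(c,p)+.5)*4 for p in model(v[0]/1000,v[1]/1000,v[2],z0,up)],np.float32)
        A=np.zeros_like(M); cv2.fillConvexPoly(A,cv2.convexHull(pts).astype(np.int32),1)
        return 1-(A&M).sum()/(A|M).sum()
    x0=np.array([guess[0]*1000,guess[1]*1000,guess[2]])
    s=np.array([x0]+[x0+d for d in np.diag([12,12,12])])
    r=minimize(cost,x0,method='Nelder-Mead',options=dict(initial_simplex=s,xatol=.1,fatol=1e-4))
    print('fit',r.x.round(1),'IoU',round(1-r.fun,3),'px area',m.sum()); return r.x
E
python3 - <<'E'
from h import *
plan([.39,.0,.2],down(-105,0))
c=cam('wrist'); rects(c,'wrist','light1',.03)
fit(c,(.446,.006,-17))
t=cam('top'); fit(t,(.612,.099,-2),z0=.01,up=True,rad=25)
fit(t,(.446,.006,-17),rad=20)
E
```

```text
t 19.1 lin [0.002, -0.0003, -0.0035] dr [-0.0069, -0.0838, 0.0174] rows 0.7 q [-5.0, -33.0, 107.0, -0.0, 102.0, 99.0] pos [0.3883, 0.0001, 0.1963]
light1 0.71 px [302 143] c mm 448.0 6.6 size 55.0 45.3 long axis deg -15.7 rgb [216. 169.  81.]
light1 0.71 px [621 197] c mm 309.4 -295.3 size 65.2 44.1 long axis deg -1.7 rgb [103.  60.  65.]
light1 0.66 px [501 152] c mm 388.3 -184.6 size 56.5 55.6 long axis deg 24.9 rgb [173. 136.  70.]
light1 0.64 px [164   9] c mm 591.9 100.8 size 59.4 20.9 long axis deg 75.8 rgb [76. 60. 33.]
light1 0.64 px [531 236] c mm 291.6 -206.3 size 73.8 48.2 long axis deg 41.9 rgb [ 43. 118. 101.]
light1 0.58 px [626  99] c mm 411.0 -306.4 size 50.1 27.7 long axis deg -1.7 rgb [84. 66. 35.]
fit [442.4   7.4 -18.5] IoU 0.964 px area 1913
fit [602.8  81.9  35.1] IoU 0.294 px area 76
fit [441.7   7.  -17.4] IoU 0.932 px area 277
```

```bash
python3 - <<'E'
from h import *
plan([.4499,.0047,.10],down(-108.3,-30),True)
E
```

```text
t 19.3 lin [0.0389, -0.019, 0.1189] dr [0.0096, -0.6116, 0.0767] rows 4.9 q [-5.0, -34.0, 107.0, -0.0, 102.0, 99.0] pos [0.3883, 0.0003, 0.1984]
```

```bash
python3 -m pendant '[{"linear":[0.039,-0.019,0.03],"dr":[0.0096,-0.6116,0.0767],"jaw":0.075},{"linear":[0.039,-0.019,0.05],"dr":[0.0096,-0.6116,0.0767],"jaw":0.075},{"linear":[0.039,-0.019,0.08],"dr":[0.0096,-0.6116,0.0767],"jaw":0.075},{"linear":[0.039,-0.019,0.1],"dr":[0.0096,-0.6116,0.0767],"jaw":0.075},{"linear":[0.039,-0.019,0.118],"dr":[0.0096,-0.6116,0.0767],"jaw":0.075},{"linear":[0.039,-0.019,0.118],"dr":[0.0096,-0.6116,0.0767],"jaw":0.075},{"linear":[0.039,-0.019,0.118],"dr":[0.0096,-0.6116,0.0767],"jaw":0.075},{"linear":[0.039,-0.019,0.118],"dr":[0.0096,-0.6116,0.0767],"jaw":0.075}]' >/dev/null
python3 -m pendant '[{"linear":[0,0,0],"dr":[0,0,0],"jaw":0.075},{"linear":[0,0,0],"dr":[0,0,0],"jaw":0.075},{"linear":[0,0,0],"dr":[0,0,0],"jaw":0.075},{"linear":[0,0,0],"dr":[0,0,0],"jaw":0.075}]' >/dev/null
python3 -c "
from h import *
plan([.4499,.0047,.030],down(-108.3,-30),True)"
```

```text
t 20.3 lin [0.0355, -0.0, 0.0625] dr [-0.0002, -0.001, -0.0003] rows 1.7 q [-8.0, 9.0, 86.0, 6.0, 114.0, 102.0] pos [0.4413, 0.0075, 0.0854]
```

```bash
python3 -m pendant '[{"linear":[0.015,0,0.027],"dr":[0,0,0],"jaw":0.075},{"linear":[0.025,0,0.044],"dr":[0,0,0],"jaw":0.075},{"linear":[0.0355,0,0.0625],"dr":[0,0,0],"jaw":0.075},{"linear":[0.0355,0,0.0625],"dr":[0,0,0],"jaw":0.075},{"linear":[0.0355,0,0.0625],"dr":[0,0,0],"jaw":0.075}]' |head -2
python3 -m pendant '[{"linear":[0,0,0],"dr":[0,0,0],"jaw":0.03},{"linear":[0,0,0],"dr":[0,0,0],"jaw":0.03},{"linear":[0,0,0],"dr":[0,0,0],"jaw":0.03},{"linear":[0,0,0],"dr":[0,0,0],"jaw":0.03},{"linear":[0,0,0],"dr":[0,0,0],"jaw":0.03},{"linear":[0,0,0],"dr":[0,0,0],"jaw":0.03}]' 60
python3 -c "
from h import *
s=monitor.state();t=np.radians(-18.3)
hold(s['tool_pos'],s['tcp_rot'],[.4423,.0072,.022],[np.cos(t),np.sin(t),0])"
python3 -m pendant '[{"linear":[-0.01,0,-0.017],"dr":[0,0,0],"jaw":0.03},{"linear":[-0.03,0,-0.05],"dr":[0,0,0],"jaw":0.03},{"linear":[-0.05,0,-0.085],"dr":[0,0,0],"jaw":0.03},{"linear":[-0.065,0,-0.11],"dr":[0,0,0],"jaw":0.03},{"linear":[-0.065,0,-0.11],"dr":[0,0,0],"jaw":0.03}]' | tail -2
python3 - <<'E'
from h import *
place(1,.08)
t=cam('top'); save(t,'t3.png',(230,130,480,310),3)
rects(t,'top','light1',.05)
E
```

```text
t: 20.7
tool_pos: [0.4396, 0.0077, 0.0119]
t: 21.2
tool_pos: [0.4418, 0.0073, 0.0137]
tcp_rot: [[0.822, -0.315, -0.474], [-0.273, -0.949, 0.157], [-0.5, -0.0, -0.866]]
force: [2.5, -0.7, 5.5]
opening: 0.043
grasp_force: 61.8
hold c [-0.0037  0.     -0.0074] lens [ 0.866  0.    -0.5  ]
opening: 0.0432
grasp_force: 61.1
t 21.6 lin [0.1577, -0.0751, -0.0465] dr [0.08, 1.5519, -0.3008] rows 12.7 q [-8.0, 6.0, 82.0, 6.0, 120.0, 102.0] pos [0.442, 0.0076, 0.1467]
light1 0.89 px [375 257] c mm 387.9 -184.6 size 46.1 45.9 long axis deg 27.4 rgb [195. 147.  70.]
light1 0.83 px [266 168] c mm 605.0 96.2 size 45.3 41.5 long axis deg -3.2 rgb [210. 163.  76.]
light1 0.79 px [298 228] c mm 458.2 9.6 size 46.9 29.1 long axis deg 77.3 rgb [102.5  87.   70. ]
light1 0.68 px [383 297] c mm 291.6 -203.8 size 51.2 44.9 long axis deg 40.4 rgb [ 40. 125. 104.]
light1 0.64 px [435 251] c mm 407.4 -331.4 size 49.8 49.3 long axis deg 89.4 rgb [193. 138.  61.]
light1 0.55 px [427 290] c mm 311.3 -311.9 size 53.3 52.3 long axis deg 1.3 rgb [214. 118. 126.]
```

```bash
python3 -m pendant '[{"linear":[0.04,-0.04,-0.06],"dr":[0.08,1.55,-0.3],"jaw":0.03},{"linear":[0.08,-0.07,-0.06],"dr":[0.08,1.55,-0.3],"jaw":0.03},{"linear":[0.11,-0.075,-0.06],"dr":[0.08,1.55,-0.3],"jaw":0.03},{"linear":[0.14,-0.075,-0.06],"dr":[0.08,1.55,-0.3],"jaw":0.03},{"linear":[0.157,-0.075,-0.06],"dr":[0.08,1.55,-0.3],"jaw":0.03},{"linear":[0.157,-0.075,-0.06],"dr":[0.08,1.55,-0.3],"jaw":0.03},{"linear":[0.157,-0.075,-0.06],"dr":[0.08,1.55,-0.3],"jaw":0.03},{"linear":[0.157,-0.075,-0.06],"dr":[0.08,1.55,-0.3],"jaw":0.03}]' >/dev/null
python3 - <<'E'
from h import *
place(1,.08)
t=cam('top'); m=fit(t,(.612,.099,-2),z0=.01,up=True,rad=32); print(pocket(0))
E
```

```text
t 22.4 lin [-0.0024, -0.0014, -0.001] dr [0.0297, 0.581, -0.11] rows 4.7 q [-0.0, -14.0, 105.0, -1.0, 63.0, 99.0] pos [0.62, 0.0269, 0.1096]
fit [601.6  97.8   9.9] IoU 0.049 px area 18
[0.61212228 0.09891905 0.01      ]
```

```bash
python3 -m pendant '[{"linear":[-0.002,-0.001,-0.001],"dr":[0.03,0.581,-0.11],"jaw":0.03},{"linear":[-0.002,-0.001,-0.001],"dr":[0.03,0.581,-0.11],"jaw":0.03},{"linear":[-0.002,-0.001,-0.001],"dr":[0.03,0.581,-0.11],"jaw":0.03},{"linear":[-0.002,-0.001,-0.001],"dr":[0.03,0.581,-0.11],"jaw":0.03},{"linear":[-0.002,-0.001,-0.001],"dr":[0.03,0.581,-0.11],"jaw":0.03},{"linear":[-0.002,-0.001,-0.001],"dr":[0.03,0.581,-0.11],"jaw":0.03},{"linear":[-0.002,-0.001,-0.001],"dr":[0.03,0.581,-0.11],"jaw":0.03},{"linear":[-0.002,-0.001,-0.001],"dr":[0.03,0.581,-0.11],"jaw":0.03}]' >/dev/null
python3 -m pendant '[{"linear":[0,0,0],"dr":[0,0,0],"jaw":0.03},{"linear":[0,0,0],"dr":[0,0,0],"jaw":0.03},{"linear":[0,0,0],"dr":[0,0,0],"jaw":0.03},{"linear":[0,0,0],"dr":[0,0,0],"jaw":0.03},{"linear":[0,0,0],"dr":[0,0,0],"jaw":0.03}]' | tail -2
python3 - <<'E'
from h import *
place(1,.08); place(1,.01); place(1,.001)
t=cam('top'); 
for u,v in ((266,168),(272,170)): print(t[0]['pixels'][v-6:v+8:3,u-9:u+10:3].tolist()) if u==266 else 0
E
```

```text
opening: 0.0432
grasp_force: 61.4
t 23.5 lin [-0.0037, -0.0005, 0.0007] dr [0.0003, 0.0016, -0.0018] rows 0.1 q [1.0, -35.0, 133.0, -8.0, 22.0, 99.0] pos [0.6189, 0.0281, 0.113]
t 23.5 lin [-0.0643, -0.0004, 0.0358] dr [0.0003, 0.0016, -0.0018] rows 1.8 q [1.0, -35.0, 133.0, -8.0, 22.0, 99.0] pos [0.6189, 0.0281, 0.113]
t 23.5 lin [-0.072, -0.0004, 0.0403] dr [0.0003, 0.0016, -0.0018] rows 2.0 q [1.0, -35.0, 133.0, -8.0, 22.0, 99.0] pos [0.6189, 0.0281, 0.113]
[[[37, 36, 31], [227, 171, 77], [220, 199, 171], [228, 223, 194], [209, 193, 165], [227, 173, 78], [110, 78, 33]], [[37, 36, 32], [220, 204, 181], [229, 232, 207], [229, 233, 208], [229, 234, 212], [99, 87, 73], [70, 50, 24]], [[32, 31, 27], [212, 189, 160], [229, 233, 208], [230, 233, 209], [229, 234, 210], [100, 89, 75], [55, 43, 27]], [[29, 27, 21], [199, 155, 74], [212, 189, 163], [183, 167, 142], [29, 29, 27], [85, 71, 45], [29, 29, 28]], [[38, 30, 20], [226, 179, 79], [226, 173, 77], [29, 29, 28], [29, 29, 27], [28, 29, 27], [29, 29, 27]]]
```

```bash
python3 -m pendant '[{"linear":[-0.02,0,0.011],"dr":[0,0,0],"jaw":0.03},{"linear":[-0.04,0,0.022],"dr":[0,0,0],"jaw":0.03},{"linear":[-0.055,0,0.031],"dr":[0,0,0],"jaw":0.03},{"linear":[-0.064,0,0.0358],"dr":[0,0,0],"jaw":0.03},{"linear":[-0.064,0,0.0358],"dr":[0,0,0],"jaw":0.03},{"linear":[-0.064,0,0.0358],"dr":[0,0,0],"jaw":0.03}]' |head -4
python3 -m pendant '[{"linear":[-0.003,0,0.0015],"dr":[0,0,0],"jaw":0.03},{"linear":[-0.005,0,0.003],"dr":[0,0,0],"jaw":0.03},{"linear":[-0.007,0,0.004],"dr":[0,0,0],"jaw":0.03},{"linear":[-0.008,0,0.0045],"dr":[0,0,0],"jaw":0.03},{"linear":[-0.008,0,0.0045],"dr":[0,0,0],"jaw":0.03},{"linear":[-0.008,0,0.0045],"dr":[0,0,0],"jaw":0.03}]' |head -5
python3 - <<'E'
from h import *
place(1,.0)
E
```

```text
t: 24.07
tool_pos: [0.6172, 0.0283, 0.0383]
tcp_rot: [[0.502, -0.04, 0.864], [-0.021, -0.999, -0.034], [0.865, -0.001, -0.503]]
force: [-0.4, 0.5, -0.6]
t: 24.57
tool_pos: [0.6175, 0.0283, 0.0303]
tcp_rot: [[0.5, -0.04, 0.865], [-0.021, -0.999, -0.034], [0.866, -0.001, -0.501]]
force: [0.1, 0.2, -0.1]
opening: 0.0431
t 24.6 lin [-0.0006, -0.0003, 0.0005] dr [0.0002, 0.0013, -0.0016] rows 0.0 q [1.0, -26.0, 137.0, -18.0, 9.0, 109.0] pos [0.6175, 0.0283, 0.0303]
```

```bash
python3 -m pendant '[{"linear":[0,0,0],"dr":[0,0,0],"jaw":0.056},{"linear":[0,0,0],"dr":[0,0,0],"jaw":0.056},{"linear":[0,0,0],"dr":[0,0,0],"jaw":0.056},{"linear":[0,0,0],"dr":[0,0,0],"jaw":0.056},{"linear":[0,0,0],"dr":[0,0,0],"jaw":0.056},{"linear":[0,0,0],"dr":[0,0,0],"jaw":0.056}]' |tail -2
python3 -m pendant '[{"linear":[0,0,-0.02],"dr":[0,0,0],"jaw":0.056},{"linear":[0,0,-0.04],"dr":[0,0,0],"jaw":0.056},{"linear":[0.02,0,-0.06],"dr":[0,0,0],"jaw":0.056},{"linear":[0.05,0,-0.07],"dr":[0,0,0],"jaw":0.056},{"linear":[0.08,0,-0.08],"dr":[0,0,0],"jaw":0.06},{"linear":[0.12,0,-0.08],"dr":[0,0,0],"jaw":0.06},{"linear":[0.14,0,-0.08],"dr":[0,0,0],"jaw":0.06},{"linear":[0.14,0,-0.08],"dr":[0,0,0],"jaw":0.06}]' |head -2
python3 - <<'E'
from h import *
plan([.47,-.15,.25],down(-92,0))
E
```

```text
opening: 0.0561
grasp_force: 0.0
t: 25.73
tool_pos: [0.6211, 0.028, 0.2004]
t 25.7 lin [-0.0271, 0.1838, -0.1498] dr [0.0011, -1.0574, -0.0059] rows 8.5 q [1.0, -39.0, 127.0, -5.0, 32.0, 96.0] pos [0.6211, 0.028, 0.2004]
```

```bash
python3 -m pendant '[{"linear":[-0.027,0.184,-0.15],"dr":[0,-0.99,0],"jaw":0.075},{"linear":[-0.027,0.184,-0.15],"dr":[0,-0.99,0],"jaw":0.075},{"linear":[-0.027,0.184,-0.15],"dr":[0,-0.99,0],"jaw":0.075},{"linear":[-0.027,0.184,-0.15],"dr":[0,-0.99,0],"jaw":0.075},{"linear":[-0.027,0.184,-0.15],"dr":[0,-0.99,0],"jaw":0.075},{"linear":[-0.027,0.184,-0.15],"dr":[0,-0.99,0],"jaw":0.075},{"linear":[-0.027,0.184,-0.15],"dr":[0,-0.99,0],"jaw":0.075},{"linear":[-0.027,0.184,-0.15],"dr":[0,-0.99,0],"jaw":0.075}]' >/dev/null
python3 -m pendant '[{"linear":[0,0,0],"dr":[0,0,0],"jaw":0.075},{"linear":[0,0,0],"dr":[0,0,0],"jaw":0.075},{"linear":[0,0,0],"dr":[0,0,0],"jaw":0.075}]' >/dev/null
python3 - <<'E'
from h import *
c=cam('wrist'); save(c,'w7.png',scale=1.25); rects(c,'wrist','light1',.03)
fit(c,(.404,-.333,2)); fit(c,(.382,-.183,27),up=True)
for i in (0,1):
    P=pocket(i); print(i,'lens top px',(proj(c,P+[0,0,.052])*1.25).round(),'if 5 mm high',(proj(c,P+[0,0,.057])*1.25).round(), 'block near edge bottom at rim',(proj(c,P-AX*.022+[0,0,.006])*1.25).round())
plan([.355,-.335,.2],down(-89,0))
E
```

```text
light1 0.82 px [464 290] c mm 327.0 -325.8 size 54.5 18.8 long axis deg 43.3 rgb [152.   87.5  90.5]
light1 0.76 px [371 317] c mm 293.0 -206.2 size 63.2 52.0 long axis deg 39.7 rgb [41. 91. 79.]
light1 0.74 px [355 249] c mm 388.9 -186.3 size 56.7 46.5 long axis deg 25.5 rgb [105.  83.  45.]
light1 0.73 px [88 66] c mm 612.5 100.8 size 73.4 50.9 long axis deg 85.1 rgb [153. 122.  73.]
light1 0.59 px [151  65] c mm 610.6 30.6 size 62.8 49.9 long axis deg 87.7 rgb [184. 147.  78.]
light1 0.57 px [477 230] c mm 408.5 -337.1 size 64.2 59.9 long axis deg 87.2 rgb [197. 152.  73.]
fit [ 402.  -339.4   -7.6] IoU 0.925 px area 1694
fit [ 387.3 -188.1   25.7] IoU 0.841 px area 791
0 lens top px [83. 75.] if 5 mm high [77. 74.] block near edge bottom at rim [127. 113.]
1 lens top px [171.  75.] if 5 mm high [167.  74.] block near edge bottom at rim [203. 113.]
t 26.8 lin [-0.1078, 0.1898, 0.0344] dr [0.0019, -0.0853, -0.0573] rows 5.3 q [-23.0, -16.0, 89.0, 2.0, 102.0, 70.0] pos [0.467, -0.1495, 0.2435]
```

View pics/w7.png

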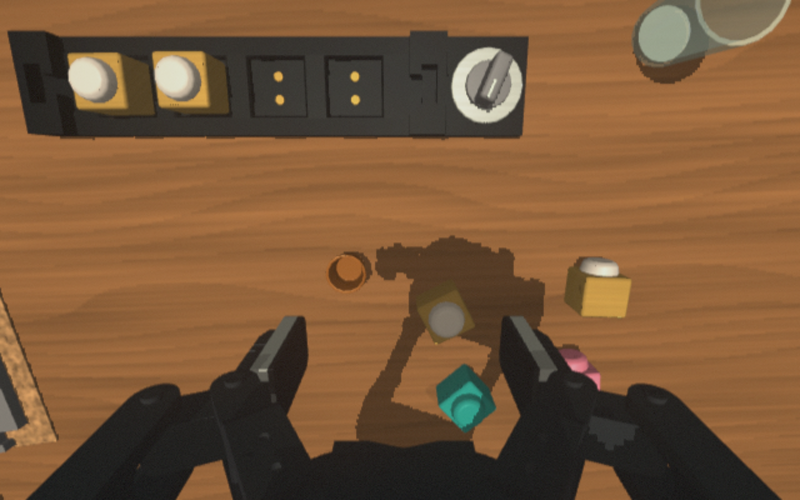

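The wrist view shows pockets 0 and 1 filled with their lenses up at (92,79) and (177,77). Pockets 2 and 3 are free at (279,87) and (355,87). Light3 is at (598,290), light4 at (446,315) and the votive at (350,271), untouched. Next comes light3.

```bash
python3 -m pendant '[{"linear":[-0.108,0.19,0.03],"dr":[0,-0.085,-0.06],"jaw":0.075},{"linear":[-0.108,0.19,0.03],"dr":[0,-0.085,-0.06],"jaw":0.075},{"linear":[-0.108,0.19,0.03],"dr":[0,-0.085,-0.06],"jaw":0.075},{"linear":[-0.108,0.19,0.03],"dr":[0,-0.085,-0.06],"jaw":0.075},{"linear":[-0.108,0.19,0.03],"dr":[0,-0.085,-0.06],"jaw":0.075},{"linear":[-0.108,0.19,0.03],"dr":[0,-0.085,-0.06],"jaw":0.075},{"linear":[-0.108,0.19,0.03],"dr":[0,-0.085,-0.06],"jaw":0.075},{"linear":[-0.108,0.19,0.03],"dr":[0,-0.085,-0.06],"jaw":0.075}]' >/dev/null
python3 -m pendant '[{"linear":[0,0,0],"dr":[0,0,0],"jaw":0.075},{"linear":[0,0,0],"dr":[0,0,0],"jaw":0.075},{"linear":[0,0,0],"dr":[0,0,0],"jaw":0.075}]' >/dev/null
python3 - <<'E'
from h import *
c=cam('wrist'); rects(c,'wrist','light1',.03)
v=fit(c,(.404,-.335,0)); t=cam('top'); fit(t,(.404,-.333,0),rad=20); fit(t,(.384,-.184,27),rad=20,up=True)
a=np.radians(v[2]); plan([v[0]/1000+.008*np.cos(a),v[1]/1000+.008*np.sin(a),.10],down(v[2]-90,-30),True)
E
```

```text
light1 0.96 px [327 131] c mm 407.9 -339.4 size 55.1 47.2 long axis deg -5.2 rgb [213. 164.  79.]
light1 0.88 px [209 234] c mm 291.2 -210.8 size 64.1 46.2 long axis deg -49.7 rgb [ 51. 131. 114.]
light1 0.76 px [180 146] c mm 388.9 -189.9 size 58.2 45.3 long axis deg -64.8 rgb [189. 149.  76.]
light1 0.73 px [306 223] c mm 310.6 -317.5 size 61.1 45.2 long axis deg 1.4 rgb [122.  71.  75.]
fit [ 402.9 -338.8   -3.7] IoU 0.966 px area 1904
fit [ 402.8 -337.8   -5.1] IoU 0.891 px area 332
fit [ 386.4 -187.6   27.1] IoU 0.728 px area 141
t 27.8 lin [0.046, 0.0045, 0.1204] dr [0.0237, -0.521, 0.0824] rows 4.2 q [-47.0, -12.0, 90.0, -0.0, 102.0, 42.0] pos [0.3555, -0.335, 0.204]
```

```bash
python3 -m pendant '[{"linear":[0.046,0.0045,0.03],"dr":[0.024,-0.521,0.082],"jaw":0.075},{"linear":[0.046,0.0045,0.05],"dr":[0.024,-0.521,0.082],"jaw":0.075},{"linear":[0.046,0.0045,0.08],"dr":[0.024,-0.521,0.082],"jaw":0.075},{"linear":[0.046,0.0045,0.1],"dr":[0.024,-0.521,0.082],"jaw":0.075},{"linear":[0.046,0.0045,0.12],"dr":[0.024,-0.521,0.082],"jaw":0.075},{"linear":[0.046,0.0045,0.12],"dr":[0.024,-0.521,0.082],"jaw":0.075},{"linear":[0.046,0.0045,0.12],"dr":[0.024,-0.521,0.082],"jaw":0.075},{"linear":[0.046,0.0045,0.12],"dr":[0.024,-0.521,0.082],"jaw":0.075}]' >/dev/null
python3 -m pendant '[{"linear":[0,0,0],"dr":[0,0,0],"jaw":0.075},{"linear":[0,0,0],"dr":[0,0,0],"jaw":0.075},{"linear":[0,0,0],"dr":[0,0,0],"jaw":0.075},{"linear":[0,0,0],"dr":[0,0,0],"jaw":0.075}]' >/dev/null
python3 -c "
from h import *
plan([.4109,-.3393,.030],down(-93.7,-30),True)
t=cam('top'); rects(t,'top','light1',.04)"
```

```text
t 28.8 lin [0.0362, -0.0013, 0.062] dr [0.0003, -0.0026, -0.0014] rows 1.7 q [-35.0, 18.0, 75.0, -16.0, 112.0, 57.0] pos [0.4008, -0.3398, 0.0854]
light1 0.79 px [266 168] c mm 608.0 97.5 size 49.9 43.9 long axis deg 1.9 rgb [208. 163.  74.]
light1 0.6 px [375 257] c mm 386.9 -185.7 size 46.7 45.7 long axis deg -65.4 rgb [199. 150.  73.]
light1 0.56 px [293 169] c mm 606.9 27.8 size 49.7 43.9 long axis deg 1.5 rgb [207. 163.  74.]
light1 0.47 px [379 292] c mm 301.1 -196.6 size 40.6 22.5 long axis deg -44.7 rgb [13. 50. 42.]
```

```bash
python3 -m pendant '[{"linear":[0.015,-0.001,0.027],"dr":[0,0,0],"jaw":0.075},{"linear":[0.025,-0.001,0.044],"dr":[0,0,0],"jaw":0.075},{"linear":[0.036,-0.001,0.062],"dr":[0,0,0],"jaw":0.075},{"linear":[0.036,-0.001,0.062],"dr":[0,0,0],"jaw":0.075},{"linear":[0.036,-0.001,0.062],"dr":[0,0,0],"jaw":0.075}]' |head -2
python3 -m pendant '[{"linear":[0,0,0],"dr":[0,0,0],"jaw":0.03},{"linear":[0,0,0],"dr":[0,0,0],"jaw":0.03},{"linear":[0,0,0],"dr":[0,0,0],"jaw":0.03},{"linear":[0,0,0],"dr":[0,0,0],"jaw":0.03},{"linear":[0,0,0],"dr":[0,0,0],"jaw":0.03},{"linear":[0,0,0],"dr":[0,0,0],"jaw":0.03}]' 60
python3 -c "
from h import *
s=monitor.state();t=np.radians(-3.7)
hold(s['tool_pos'],s['tcp_rot'],[.4029,-.3388,.022],[np.cos(t),np.sin(t),0])"
python3 -m pendant '[{"linear":[-0.01,0,-0.017],"dr":[0,0,0],"jaw":0.03},{"linear":[-0.03,0,-0.05],"dr":[0,0,0],"jaw":0.03},{"linear":[-0.05,0,-0.085],"dr":[0,0,0],"jaw":0.03},{"linear":[-0.075,0,-0.13],"dr":[0,0,0],"jaw":0.03},{"linear":[-0.075,0,-0.13],"dr":[0,0,0],"jaw":0.03},{"linear":[-0.075,0,-0.13],"dr":[0,0,0],"jaw":0.03}]' | tail -2
python3 -c "
from h import *
place(3,.1)"
```

```text
t: 29.33
tool_pos: [0.4, -0.3379, 0.0113]
t: 29.83
tool_pos: [0.402, -0.3391, 0.014]
tcp_rot: [[0.866, -0.065, -0.497], [-0.057, -0.998, 0.031], [-0.498, 0.002, -0.867]]
force: [2.5, -0.3, 6.3]
opening: 0.0436
grasp_force: 61.8
hold c [-0.0032  0.     -0.0073] lens [ 0.867  0.    -0.498]
opening: 0.043
grasp_force: 61.1
t 30.3 lin [0.187, -0.2415, -0.0638] dr [0.0122, 1.566, -0.0264] rows 12.5 q [-34.0, 16.0, 69.0, -17.0, 119.0, 54.0] pos [0.4024, -0.3395, 0.1669]
```

```bash
python3 -m pendant '[{"linear":[0.02,-0.04,-0.03],"dr":[0.012,1.566,-0.026],"jaw":0.03},{"linear":[0.04,-0.075,-0.05],"dr":[0.012,1.566,-0.026],"jaw":0.03},{"linear":[0.06,-0.11,-0.07],"dr":[0.012,1.566,-0.026],"jaw":0.03},{"linear":[0.09,-0.14,-0.08],"dr":[0.012,1.566,-0.026],"jaw":0.03},{"linear":[0.12,-0.17,-0.08],"dr":[0.012,1.566,-0.026],"jaw":0.03},{"linear":[0.15,-0.2,-0.08],"dr":[0.012,1.566,-0.026],"jaw":0.03},{"linear":[0.175,-0.225,-0.08],"dr":[0.012,1.566,-0.026],"jaw":0.03},{"linear":[0.187,-0.24,-0.075],"dr":[0.012,1.566,-0.026],"jaw":0.03}]' | tail -2
python3 -c "
from h import *
place(3,.08)"
```

```text
opening: 0.0433
grasp_force: 61.2
t 31.0 lin [-0.015, 0.0018, 0.0182] dr [-0.0003, 0.568, -0.0145] rows 4.5 q [-17.0, -14.0, 103.0, 8.0, 65.0, 74.0] pos [0.6168, -0.1099, 0.1322]
```

```bash
python3 -m pendant '[{"linear":[-0.015,0.002,0.018],"dr":[0,0.568,-0.0145],"jaw":0.03},{"linear":[-0.015,0.002,0.018],"dr":[0,0.568,-0.0145],"jaw":0.03},{"linear":[-0.015,0.002,0.018],"dr":[0,0.568,-0.0145],"jaw":0.03},{"linear":[-0.015,0.002,0.018],"dr":[0,0.568,-0.0145],"jaw":0.03},{"linear":[-0.015,0.002,0.018],"dr":[0,0.568,-0.0145],"jaw":0.03},{"linear":[-0.015,0.002,0.018],"dr":[0,0.568,-0.0145],"jaw":0.03},{"linear":[-0.015,0.002,0.018],"dr":[0,0.568,-0.0145],"jaw":0.03},{"linear":[-0.015,0.002,0.018],"dr":[0,0.568,-0.0145],"jaw":0.03}]' >/dev/null
python3 -m pendant '[{"linear":[0,0,0],"dr":[0,0,0],"jaw":0.03},{"linear":[0,0,0],"dr":[0,0,0],"jaw":0.03},{"linear":[0,0,0],"dr":[0,0,0],"jaw":0.03},{"linear":[0,0,0],"dr":[0,0,0],"jaw":0.03},{"linear":[0,0,0],"dr":[0,0,0],"jaw":0.03}]' | tail -2
python3 - <<'E'
from h import *
place(3,.08); place(3,.01); place(3,.001)
E
```

```text
opening: 0.0431
grasp_force: 61.5
t 32.1 lin [-0.0012, -0.0022, 0.0019] dr [0.0002, 0.0058, 0.0018] rows 0.1 q [-24.0, -33.0, 133.0, 41.0, 29.0, 42.0] pos [0.6107, -0.1134, 0.1111]
t 32.1 lin [-0.0617, -0.0023, 0.0371] dr [0.0002, 0.0058, 0.0018] rows 1.7 q [-24.0, -33.0, 133.0, 41.0, 29.0, 42.0] pos [0.6107, -0.1134, 0.1111]
t 32.1 lin [-0.0695, -0.0023, 0.0416] dr [0.0002, 0.0058, 0.0018] rows 1.9 q [-24.0, -33.0, 133.0, 41.0, 29.0, 42.0] pos [0.6107, -0.1134, 0.1111]
```

```bash
python3 -m pendant '[{"linear":[-0.02,-0.002,0.012],"dr":[0,0.005,0],"jaw":0.03},{"linear":[-0.04,-0.002,0.024],"dr":[0,0.005,0],"jaw":0.03},{"linear":[-0.054,-0.002,0.032],"dr":[0,0.005,0],"jaw":0.03},{"linear":[-0.062,-0.002,0.0371],"dr":[0,0.005,0],"jaw":0.03},{"linear":[-0.062,-0.002,0.0371],"dr":[0,0.005,0],"jaw":0.03},{"linear":[-0.062,-0.002,0.0371],"dr":[0,0.005,0],"jaw":0.03}]' |head -4
python3 -c "
from h import *
place(3,.001)"
python3 -m pendant '[{"linear":[-0.003,0,0.0015],"dr":[0,0,0],"jaw":0.03},{"linear":[-0.005,0,0.003],"dr":[0,0,0],"jaw":0.03},{"linear":[-0.007,0,0.004],"dr":[0,0,0],"jaw":0.03},{"linear":[-0.008,0,0.0045],"dr":[0,0,0],"jaw":0.03},{"linear":[-0.008,0,0.0045],"dr":[0,0,0],"jaw":0.03},{"linear":[-0.008,0,0.0045],"dr":[0,0,0],"jaw":0.03}]' |head -5
python3 -c "
from h import *
place(3,.0)"
```

```text
t: 32.58
tool_pos: [0.6112, -0.1115, 0.0378]
tcp_rot: [[0.499, -0.039, 0.866], [-0.019, -0.999, -0.034], [0.866, 0.001, -0.5]]
force: [0.5, 0.5, -0.2]
t 32.6 lin [-0.0063, -0.0003, 0.0044] dr [0.0001, 0.0024, 0.0007] rows 0.2 q [-23.0, -25.0, 136.0, 59.0, 21.0, 22.0] pos [0.6112, -0.1115, 0.0378]
t: 33.08
tool_pos: [0.6113, -0.1116, 0.0294]
tcp_rot: [[0.498, -0.039, 0.866], [-0.018, -0.999, -0.034], [0.867, 0.002, -0.498]]
force: [0.1, 0.6, -0.7]
opening: 0.0433
t 33.1 lin [-0.0, -0.0004, 0.0006] dr [0.0004, 0.0008, 0.0016] rows 0.0 q [-23.0, -24.0, 136.0, 63.0, 21.0, 18.0] pos [0.6113, -0.1116, 0.0294]
```

```bash
python3 -m pendant '[{"linear":[0,0,0],"dr":[0,0,0],"jaw":0.056},{"linear":[0,0,0],"dr":[0,0,0],"jaw":0.056},{"linear":[0,0,0],"dr":[0,0,0],"jaw":0.056},{"linear":[0,0,0],"dr":[0,0,0],"jaw":0.056},{"linear":[0,0,0],"dr":[0,0,0],"jaw":0.056},{"linear":[0,0,0],"dr":[0,0,0],"jaw":0.056}]' |tail -2
python3 -m pendant '[{"linear":[0,0,-0.02],"dr":[0,0,0],"jaw":0.056},{"linear":[0,0,-0.04],"dr":[0,0,0],"jaw":0.056},{"linear":[0.02,0,-0.06],"dr":[0,0,0],"jaw":0.056},{"linear":[0.05,0,-0.07],"dr":[0,0,0],"jaw":0.056},{"linear":[0.08,0,-0.08],"dr":[0,0,0],"jaw":0.06},{"linear":[0.12,0,-0.08],"dr":[0,0,0],"jaw":0.06},{"linear":[0.14,0,-0.08],"dr":[0,0,0],"jaw":0.06},{"linear":[0.14,0,-0.08],"dr":[0,0,0],"jaw":0.06}]' |head -2
python3 - <<'E'
from h import *
plan([.341,-.21,.2],down(-64,0))
E
```

```text
opening: 0.0563
grasp_force: 0.0
t: 34.25
tool_pos: [0.6143, -0.1121, 0.1993]
t 34.2 lin [-0.1317, 0.1086, -0.2349] dr [0.2652, -1.0357, -0.4431] rows 9.3 q [-23.0, -38.0, 127.0, 31.0, 37.0, 53.0] pos [0.6143, -0.1121, 0.1993]
```

```bash
python3 -m pendant '[{"linear":[-0.05,0.02,-0.03],"dr":[0.25,-0.98,-0.42],"jaw":0.06},{"linear":[-0.08,0.04,-0.06],"dr":[0.25,-0.98,-0.42],"jaw":0.06},{"linear":[-0.1,0.06,-0.1],"dr":[0.25,-0.98,-0.42],"jaw":0.06},{"linear":[-0.11,0.08,-0.14],"dr":[0.25,-0.98,-0.42],"jaw":0.06},{"linear":[-0.12,0.1,-0.18],"dr":[0.25,-0.98,-0.42],"jaw":0.06},{"linear":[-0.13,0.108,-0.22],"dr":[0.25,-0.98,-0.42],"jaw":0.06},{"linear":[-0.132,0.108,-0.235],"dr":[0.25,-0.98,-0.42],"jaw":0.06},{"linear":[-0.132,0.108,-0.235],"dr":[0.25,-0.98,-0.42],"jaw":0.06}]' >/dev/null
python3 -m pendant '[{"linear":[0,0,0],"dr":[0,0,0],"jaw":0.06},{"linear":[0,0,0],"dr":[0,0,0],"jaw":0.06},{"linear":[0,0,0],"dr":[0,0,0],"jaw":0.06},{"linear":[0,0,0],"dr":[0,0,0],"jaw":0.06}]' >/dev/null
python3 - <<'E'
from h import *
c=cam('wrist'); rects(c,'wrist','light4',.03)
v=fit(c,(.3865,-.1875,26),up=True); 
plan([v[0]/1000,v[1]/1000,.12],down(v[2]-90,0),True)
plan([v[0]/1000,v[1]/1000,.027],down(v[2]-90,0),True)
t=cam('top')
for i in (0,1,3):
    q=proj(t,pocket(i)+[0,0,.049]); p=t[0]['pixels'].astype(int); x0,y0=(q-[8,8]).astype(int); w=p[y0:y0+17,x0:x0+17]; m=(w.min(2)>150)
    ys,xs=np.nonzero(m); print(i,'lens expected',q.round(1),'seen',(xs.mean()+x0).round(1),(ys.mean()+y0).round(1),m.sum())
E
```

```text
light4 0.92 px [318 152] c mm 387.3 -187.7 size 45.1 45.1 long axis deg 25.0 rgb [208. 170.  92.]
light4 0.65 px [300 246] c mm 289.8 -206.9 size 52.8 47.7 long axis deg 40.2 rgb [39. 80. 70.]
light4 0.59 px [396 259] c mm 314.1 -310.7 size 60.8 48.8 long axis deg -50.7 rgb [109.  64.  65.]
fit [ 387.  -187.8   24.4] IoU 0.972 px area 1041
t 35.4 lin [0.0403, -0.0025, 0.0977] dr [0.0268, -0.1342, -0.0331] rows 2.5 q [-42.0, -33.0, 107.0, 6.0, 101.0, 27.0] pos [0.3381, -0.2083, 0.1924]
t 35.4 lin [0.0279, -0.0048, 0.1898] dr [0.0268, -0.1342, -0.0331] rows 4.6 q [-42.0, -33.0, 107.0, 6.0, 101.0, 27.0] pos [0.3381, -0.2083, 0.1924]
0 lens expected [264.9 165.5] seen 265.5 166.5 106
1 lens expected [292.5 167.2] seen 292.7 167.7 106
3 lens expected [347.9 170.5] seen 348.3 171.0 109
```

```bash
python3 -m pendant '[{"linear":[0.04,-0.0025,0.02],"dr":[0.027,-0.134,-0.033],"jaw":0.065},{"linear":[0.04,-0.0025,0.05],"dr":[0.027,-0.134,-0.033],"jaw":0.065},{"linear":[0.04,-0.0025,0.08],"dr":[0.027,-0.134,-0.033],"jaw":0.065},{"linear":[0.04,-0.0025,0.098],"dr":[0.027,-0.134,-0.033],"jaw":0.065},{"linear":[0.04,-0.0025,0.098],"dr":[0.027,-0.134,-0.033],"jaw":0.065},{"linear":[0.04,-0.0025,0.098],"dr":[0.027,-0.134,-0.033],"jaw":0.065},{"linear":[0.04,-0.0025,0.098],"dr":[0.027,-0.134,-0.033],"jaw":0.065},{"linear":[0.04,-0.0025,0.098],"dr":[0.027,-0.134,-0.033],"jaw":0.065}]' >/dev/null
python3 - <<'E'
from h import *
plan([.387,-.1878,.030],down(-65.6,0),True)
t=cam('top'); q=proj(t,[.387,-.188,.049]); print(q); rects(t,'top','light4',.04)
E
```

```text
t 36.1 lin [-0.0, -0.0019, 0.0929] dr [0.0037, -0.0015, 0.0] rows 2.2 q [-31.0, -21.0, 107.0, -0.0, 94.0, 35.0] pos [0.3875, -0.1892, 0.1039]
[377.30771537 257.8296238 ]
light4 0.91 px [347 173] c mm 599.4 -111.4 size 49.4 48.9 long axis deg 1.2 rgb [200.5 154.   72. ]
light4 0.72 px [267 168] c mm 608.1 96.2 size 49.6 46.9 long axis deg 1.2 rgb [203.5 162.   74.5]
light4 0.62 px [294 169] c mm 607.3 27.0 size 48.6 45.8 long axis deg -3.2 rgb [210. 165.  76.]
light4 0.57 px [384 298] c mm 285.4 -206.8 size 44.8 42.1 long axis deg 46.3 rgb [ 45.  136.5 113.5]
```

```bash
python3 -m pendant '[{"linear":[0,-0.0015,0.03],"dr":[0,0,0],"jaw":0.065},{"linear":[0,-0.0015,0.06],"dr":[0,0,0],"jaw":0.065},{"linear":[0,-0.0015,0.08],"dr":[0,0,0],"jaw":0.065},{"linear":[0,-0.0015,0.093],"dr":[0,0,0],"jaw":0.065},{"linear":[0,-0.0015,0.093],"dr":[0,0,0],"jaw":0.065},{"linear":[0,-0.0015,0.093],"dr":[0,0,0],"jaw":0.065}]' |head -2
python3 -m pendant '[{"linear":[0,0,0],"dr":[0,0,0],"jaw":0.03},{"linear":[0,0,0],"dr":[0,0,0],"jaw":0.03},{"linear":[0,0,0],"dr":[0,0,0],"jaw":0.03},{"linear":[0,0,0],"dr":[0,0,0],"jaw":0.03},{"linear":[0,0,0],"dr":[0,0,0],"jaw":0.03},{"linear":[0,0,0],"dr":[0,0,0],"jaw":0.03}]' 60
python3 -c "
from h import *
s=monitor.state(); R=np.array(s['tcp_rot']); c=R.T@(np.array([.387,-.1878,.02])-s['tool_pos']); l=R.T@[0,0,1]; print(c,l); c[1]=0;l[1]=0
json.dump([c.tolist(),(l/np.linalg.norm(l)).tolist()],open('hold.json','w'))"
python3 -m pendant '[{"linear":[0,0,-0.02],"dr":[0,0,0],"jaw":0.03},{"linear":[0,0,-0.05],"dr":[0,0,0],"jaw":0.03},{"linear":[0,0,-0.09],"dr":[0,0,0],"jaw":0.03},{"linear":[0,0,-0.13],"dr":[0,0,0],"jaw":0.03},{"linear":[0,0,-0.13],"dr":[0,0,0],"jaw":0.03},{"linear":[0,0,-0.13],"dr":[0,0,0],"jaw":0.03}]' | tail -2
python3 -c "
from h import *
p,R=place(2,.09); c=np.array(json.load(open('hold.json'))[0]); R2=down(-2.25); plan(pocket(2)+[0,0,.11]-R2@c,R2)"
```

```text
t: 36.67
tool_pos: [0.3862, -0.1874, 0.009]
t: 37.17
tool_pos: [0.3875, -0.1881, 0.0108]
tcp_rot: [[0.91, 0.414, 0.003], [0.414, -0.91, -0.003], [0.002, 0.004, -1.0]]
force: [-0.3, 0.0, 7.2]
opening: 0.043
grasp_force: 62.1
[-0.00033763 -0.00041945 -0.00918351] [ 0.00150277  0.00400405 -0.99999085]
opening: 0.043
grasp_force: 61.5
t 37.7 lin [0.2604, -0.0432, 0.0317] dr [0.0049, -0.0029, 0.4658] rows 6.4 q [-30.0, -22.0, 104.0, -0.0, 97.0, 35.0] pos [0.3876, -0.1879, 0.142]
t 37.7 lin [0.2602, -0.0437, 0.0317] dr [0.0071, 0.0006, -1.105] rows 8.8 q [-30.0, -22.0, 104.0, -0.0, 97.0, 35.0] pos [0.3876, -0.1879, 0.142]
```

```bash
python3 -m pendant '[{"linear":[0.26,-0.044,0],"dr":[0,0,-0.98],"jaw":0.03},{"linear":[0.26,-0.044,0],"dr":[0,0,-0.98],"jaw":0.03},{"linear":[0.26,-0.044,0],"dr":[0,0,-0.98],"jaw":0.03},{"linear":[0.26,-0.044,0],"dr":[0,0,-0.98],"jaw":0.03},{"linear":[0.26,-0.044,0],"dr":[0,0,-0.98],"jaw":0.03},{"linear":[0.26,-0.044,0],"dr":[0,0,-0.98],"jaw":0.03},{"linear":[0.26,-0.044,0],"dr":[0,0,-0.98],"jaw":0.03},{"linear":[0.26,-0.044,0],"dr":[0,0,-0.98],"jaw":0.03}]' >/dev/null
python3 -m pendant '[{"linear":[0,0,0],"dr":[0,0,-0.12],"jaw":0.03},{"linear":[0,0,0],"dr":[0,0,-0.12],"jaw":0.03},{"linear":[0,0,0],"dr":[0,0,-0.12],"jaw":0.03},{"linear":[0,0,0],"dr":[0,0,-0.12],"jaw":0.03},{"linear":[0,0,0],"dr":[0,0,-0.12],"jaw":0.03},{"linear":[0,0,0],"dr":[0,0,-0.12],"jaw":0.03}]' |tail -2
python3 -c "
from h import *
c=np.array(json.load(open('hold.json'))[0]); R2=down(-2.25)
for u in (.03,.008,0.001): plan(pocket(2)+[0,0,.02+u]-R2@c,R2)
c=cam('wrist'); save(c,'w8.png')"
```

```text
opening: 0.0436
grasp_force: 61.5
t 38.8 lin [-0.0007, 0.0022, 0.0875] dr [-0.0004, 0.001, -0.007] rows 2.1 q [-7.0, 6.0, 79.0, -0.0, 95.0, -4.0] pos [0.6045, -0.0398, 0.1383]
t 38.8 lin [-0.0007, 0.0022, 0.1095] dr [-0.0004, 0.001, -0.007] rows 2.6 q [-7.0, 6.0, 79.0, -0.0, 95.0, -4.0] pos [0.6045, -0.0398, 0.1383]
t 38.8 lin [-0.0007, 0.0022, 0.1165] dr [-0.0004, 0.001, -0.007] rows 2.8 q [-7.0, 6.0, 79.0, -0.0, 95.0, -4.0] pos [0.6045, -0.0398, 0.1383]
```

View pics/w8.png

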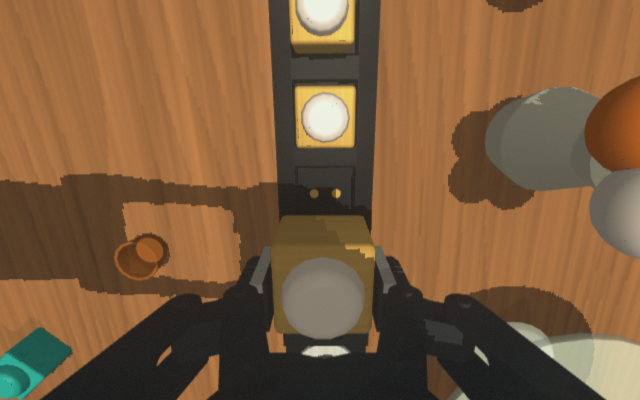

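The view shows pockets 0 and 1 filled and square ((322,10), (325,117)), pocket 2's contacts at (325,193) and light4 upright in the jaws. I'll lower it.

```bash
python3 -c "
from h import *
c=cam('wrist'); print(proj(c,pocket(2)))"
python3 -m pendant '[{"linear":[-0.0007,0.002,0.03],"dr":[0,0,-0.007],"jaw":0.03},{"linear":[-0.0007,0.002,0.06],"dr":[0,0,-0.007],"jaw":0.03},{"linear":[-0.0007,0.002,0.08],"dr":[0,0,-0.007],"jaw":0.03},{"linear":[-0.0007,0.002,0.098],"dr":[0,0,-0.007],"jaw":0.03},{"linear":[-0.0007,0.002,0.107],"dr":[0,0,-0.007],"jaw":0.03},{"linear":[-0.0007,0.002,0.107],"dr":[0,0,-0.007],"jaw":0.03},{"linear":[-0.0007,0.002,0.107],"dr":[0,0,-0.007],"jaw":0.03},{"linear":[-0.0007,0.002,0.107],"dr":[0,0,-0.007],"jaw":0.03}]' |head -4
python3 -c "
from h import *
c=np.array(json.load(open('hold.json'))[0]); R2=down(-2.25)
for u in (0.001,): plan(pocket(2)+[0,0,.02+u]-R2@c,R2)"
```

```text
[324.60590668 193.3644687 ]
t: 39.6
tool_pos: [0.6077, -0.0406, 0.0333]
tcp_rot: [[0.037, 0.999, 0.002], [0.999, -0.037, -0.001], [-0.001, 0.002, -1.0]]
force: [-0.6, -1.0, 0.1]
t 39.6 lin [-0.0001, -0.0011, 0.0115] dr [0.0024, 0.0012, 0.0018] rows 0.3 q [-7.0, 9.0, 86.0, -0.0, 84.0, -5.0] pos [0.6077, -0.0406, 0.0333]
```

```bash
python3 -m pendant '[{"linear":[0,-0.001,0.003],"dr":[0,0,0],"jaw":0.03},{"linear":[0,-0.001,0.006],"dr":[0,0,0],"jaw":0.03},{"linear":[0,-0.001,0.009],"dr":[0,0,0],"jaw":0.03},{"linear":[0,-0.001,0.0115],"dr":[0,0,0],"jaw":0.03},{"linear":[0,-0.001,0.0115],"dr":[0,0,0],"jaw":0.03},{"linear":[0,-0.001,0.0115],"dr":[0,0,0],"jaw":0.03}]' |head -4
python3 -m pendant '[{"linear":[0,0,0],"dr":[0,0,0],"jaw":0.06},{"linear":[0,0,0],"dr":[0,0,0],"jaw":0.06},{"linear":[0,0,0],"dr":[0,0,0],"jaw":0.06},{"linear":[0,0,0],"dr":[0,0,0],"jaw":0.06},{"linear":[0,0,0],"dr":[0,0,0],"jaw":0.06}]' |tail -2
python3 -m pendant '[{"linear":[0,0,-0.03],"dr":[0,0,0],"jaw":0.06},{"linear":[0,0,-0.07],"dr":[0,0,0],"jaw":0.06},{"linear":[0.01,0,-0.11],"dr":[0,0,0],"jaw":0.06},{"linear":[-0.05,0,-0.15],"dr":[0,0,0],"jaw":0.06},{"linear":[-0.1,0,-0.18],"dr":[0,0,0],"jaw":0.06},{"linear":[-0.14,0,-0.2],"dr":[0,0,0],"jaw":0.06},{"linear":[-0.14,0,-0.2],"dr":[0,0,0],"jaw":0.06},{"linear":[-0.14,0,-0.2],"dr":[0,0,0],"jaw":0.06}]' |head -2
python3 - <<'E'
from h import *
c=cam('wrist'); save(c,'w9.png',scale=1.25)
for i in range(4): print(i,(proj(c,pocket(i)+[0,0,.049])*1.25).round(1))
rects(c,'wrist','light1',.05); rects(c,'wrist','timer_grip',.06)
print('knob axis px',(proj(c,O-AY*.222+[0,0,.03])*1.25).round())
E
```

```text
t: 40.1
tool_pos: [0.6061, -0.0405, 0.0209]
tcp_rot: [[0.037, 0.999, 0.001], [0.999, -0.037, -0.001], [-0.001, 0.001, -1.0]]
force: [-1.5, 0.4, 4.7]
opening: 0.0602
grasp_force: 0.0
t: 41.18
tool_pos: [0.6006, -0.1856, 0.2243]
0 [ 400.2 -235.6]
1 [400.9 -92.6]
2 [401.4  28.3]
3 [401.9 131.9]
light1 0.86 px [ 92 286] c mm 327.6 -303.3 size 75.9 62.3 long axis deg 3.7 rgb [184.5 104.  109. ]
light1 0.83 px [ 53 204] c mm 311.0 -201.2 size 74.4 52.5 long axis deg 40.2 rgb [31. 75. 66.]
light1 0.71 px [320  26] c mm 606.0 -44.3 size 46.5 43.4 long axis deg 87.6 rgb [218. 178.  89.]
light1 0.63 px [320 105] c mm 602.6 -111.3 size 44.3 42.2 long axis deg -2.5 rgb [217. 177.  98.]
timer_grip 0.66 px [323 213] c mm 601.5 -218.2 size 39.5 35.9 long axis deg -18.6 rgb [72. 68. 63.]
knob axis px [402. 264.]
```

View pics/w9.png

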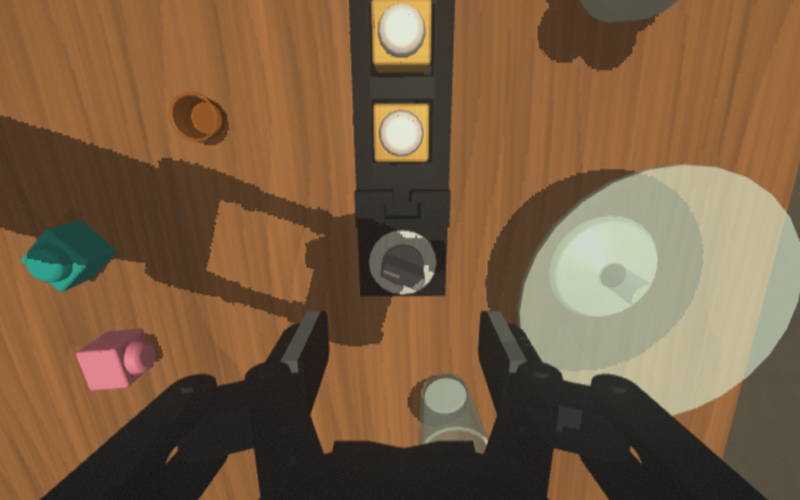

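Lights 3 and 4 are seated ((402,132) and (402,30), as predicted). The knob disc is at (402,262), its bar lies along about -25°, and the big bowl stands to the right and must be cleared.

```bash
python3 - <<'E'
from h import *
c=cam('top')
for z in (.08,.12): print('bowl near rim',ray(c,(406,136),z).round(3),ray(c,(363,94),z).round(3))
w=cam('wrist'); print('wrist est rim',ray(w,(520/1.25,310/1.25),.1).round(3),ray(w,(530/1.25,270/1.25),.1).round(3))
K=O-AY*.2215; print('knob',K)
# bar angle: grey top of the bar in top view, refine by line fit of bright/dark pixels near predicted top centre
q=proj(c,K+[0,0,.06]); print(q); x,y=q.astype(int)
im=c[0]['pixels'][y-14:y+14,x-14:x+14]; cv2.imwrite('pics/knob.png',cv2.resize(im,None,fx=18,fy=18,interpolation=0)[:,:,::-1])
plan(K+[0,0,.14],down(65))
E
```

```text
bowl near rim [ 0.69  -0.253  0.08 ] [ 0.796 -0.145  0.08 ]
bowl near rim [ 0.679 -0.243  0.12 ] [ 0.78 -0.14  0.12]
wrist est rim [ 0.685 -0.234  0.1  ] [ 0.691 -0.202  0.1  ]
knob [ 0.59930395 -0.22732923  0.        ]
[394.1737953  173.19424903]
t 41.4 lin [-0.0487, 0.0009, 0.0783] dr [-0.002, -0.002, -1.1706] rows 9.4 q [-20.0, 9.0, 67.0, -0.0, 103.0, -18.0] pos [0.6004, -0.1786, 0.2183]
```

View pics/knob.png

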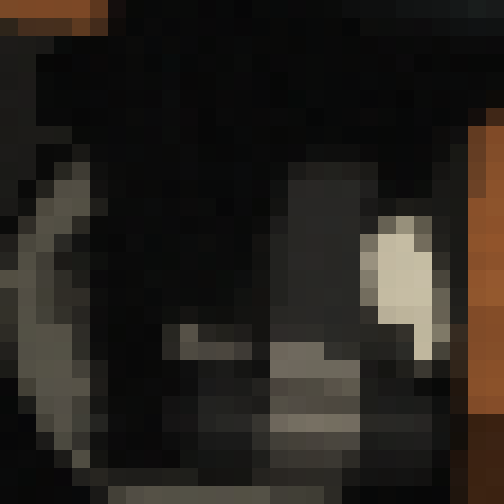

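The crop is too shadowed to use (bright speck at (400,290) only), so I keep the -25° bar angle from the first top view. The jaws will self-align on the bar.

```bash
python3 -m pendant '[{"linear":[-0.049,0.001,0],"dr":[0,0,-0.98],"jaw":0.05},{"linear":[-0.049,0.001,0],"dr":[0,0,-0.98],"jaw":0.05},{"linear":[-0.049,0.001,0],"dr":[0,0,-0.98],"jaw":0.05},{"linear":[-0.049,0.001,0],"dr":[0,0,-0.98],"jaw":0.05},{"linear":[-0.049,0.001,0],"dr":[0,0,-0.98],"jaw":0.05},{"linear":[-0.049,0.001,0],"dr":[0,0,-0.98],"jaw":0.05},{"linear":[-0.049,0.001,0],"dr":[0,0,-0.98],"jaw":0.05},{"linear":[-0.049,0.001,0],"dr":[0,0,-0.98],"jaw":0.05}]' >/dev/null
python3 -m pendant '[{"linear":[0,0,0.03],"dr":[0,0,-0.19],"jaw":0.05},{"linear":[0,0,0.06],"dr":[0,0,-0.19],"jaw":0.05},{"linear":[0,0,0.08],"dr":[0,0,-0.19],"jaw":0.05},{"linear":[0,0,0.08],"dr":[0,0,-0.19],"jaw":0.05},{"linear":[0,0,0.08],"dr":[0,0,-0.19],"jaw":0.05},{"linear":[0,0,0.08],"dr":[0,0,-0.19],"jaw":0.05},{"linear":[0,0,0.08],"dr":[0,0,-0.19],"jaw":0.05}]' >/dev/null
python3 -c "
from h import *
plan(O-AY*.2215+[0,0,.036],down(65))
c=cam('wrist'); K=O-AY*.2215
m=eyes.silhouettes('wrist','timer_grip'); print(proj(c,K+[0,0,.06]),proj(c,K+[0,0,.03]),[(d['score'],[round(v*w) for v,w in zip(d['box'],(640,400,640,400))]) for d in m])
g=cv2.cvtColor(c[0]['pixels'],cv2.COLOR_RGB2GRAY); q=proj(c,K+[0,0,.06]).astype(int); print(g[q[1]-40:q[1]+41:8,q[0]-48:q[0]+49:6])"
```

```text
t 42.7 lin [0.0023, 0.0009, 0.1065] dr [-0.0009, 0.0035, -0.0011] rows 2.6 q [-24.0, 12.0, 72.0, -0.0, 96.0, -89.0] pos [0.6007, -0.2289, 0.1425]
[324.11816397 205.49094219] [323.98526102 194.65875965] [(0.72, [301, 171, 45, 57])]
[[ 36  34  37  33 108 114 115 118 236 238 239 229  66  57  65  67  66]
 [ 35  36  36 114 117 116 101  77  76 104 238 239 239  39  55  64  63]
 [ 36  35  79 116 116  80  78  70  69  68  80 123 113 113  62  64  65]
 [ 74  36 111 115  86  80  80  82  86  73  80  80 116 116  62  51  62]
 [ 72  44 113 114  81  80  80  81  85  75  80  80 116 118  60  53  59]
 [ 70  71  42 111 112  80  78  79  80  73 134 188 227 186  59  58  45]
 [ 74  79  76  70 114 114  80  80  79  82 222 226 220  58  59  57  57]
 [134 137 135  44  39 110 108  80  80  94 220  74  57  58  57 106 123]
 [135 136 133 129  54  52  55  57  58  56  56  68 126 128 132 129 123]
 [127 127 124 123 111  53  54  55 109 133 132 131 128 126 130 127 127]
 [122 125 125 121 123 129 134 132 133 126 125 132 126 125 125 121 122]]
```

```bash
python3 -m pendant '[{"linear":[0.002,0.001,0.035],"dr":[0,0,0],"jaw":0.05},{"linear":[0.002,0.001,0.065],"dr":[0,0,0],"jaw":0.05},{"linear":[0.002,0.001,0.085],"dr":[0,0,0],"jaw":0.05},{"linear":[0.002,0.001,0.1],"dr":[0,0,0],"jaw":0.05},{"linear":[0.002,0.001,0.106],"dr":[0,0,0],"jaw":0.05},{"linear":[0.002,0.001,0.106],"dr":[0,0,0],"jaw":0.05},{"linear":[0.002,0.001,0.106],"dr":[0,0,0],"jaw":0.05}]' |head -4
python3 -m pendant '[{"linear":[0,0,0],"dr":[0,0,0],"jaw":0},{"linear":[0,0,0],"dr":[0,0,0],"jaw":0},{"linear":[0,0,0],"dr":[0,0,0],"jaw":0},{"linear":[0,0,0],"dr":[0,0,0],"jaw":0},{"linear":[0,0,0],"dr":[0,0,0],"jaw":0},{"linear":[0,0,0],"dr":[0,0,0],"jaw":0},{"linear":[0,0,0],"dr":[0,0,0],"jaw":0}]' 50
python3 -c "
from h import *
plan(O-AY*.2215+[0,0,.036],down(65)); print(monitor.state()['ft_torque'])"
```

```text
t: 43.37
tool_pos: [0.5989, -0.2278, 0.0354]
tcp_rot: [[-0.906, 0.424, 0.001], [0.424, 0.906, -0.002], [-0.002, -0.001, -1.0]]
force: [0.3, 0.1, 0.7]
t: 43.95
tool_pos: [0.5987, -0.2286, 0.036]
tcp_rot: [[-0.905, 0.425, 0.002], [0.425, 0.905, -0.003], [-0.003, -0.002, -1.0]]
force: [-2.0, -2.8, 5.1]
opening: 0.0132
grasp_force: 50.7
t 44.0 lin [0.0, 0.0014, -0.0] dr [-0.0021, 0.0027, -0.0022] rows 0.0 q [-24.0, 14.0, 81.0, -0.0, 85.0, -89.0] pos [0.5987, -0.2286, 0.036]
[-0.36891247  0.29137754  0.0510495 ]
```

```bash
for i in 1 2; do python3 -m pendant '[{"linear":[0,0,0],"dr":[0,0,0.11],"jaw":0},{"linear":[0,0,0],"dr":[0,0,0.22],"jaw":0},{"linear":[0,0,0],"dr":[0,0,0.33],"jaw":0},{"linear":[0,0,0],"dr":[0,0,0.44],"jaw":0},{"linear":[0,0,0],"dr":[0,0,0.55],"jaw":0},{"linear":[0,0,0],"dr":[0,0,0.66],"jaw":0},{"linear":[0,0,0],"dr":[0,0,0.77],"jaw":0},{"linear":[0,0,0],"dr":[0,0,0.85],"jaw":0}]'|tail -3
python3 -c "
from h import *
s=monitor.state();R=s['tcp_rot'];print(np.degrees(np.arctan2(R[1][1],R[0][1])),s['ft_torque'],s['tool_pos'])"; done
python3 -m pendant '[{"linear":[0,0,0],"dr":[0,0,0.04],"jaw":0},{"linear":[0,0,0],"dr":[0,0,0.07],"jaw":0},{"linear":[0,0,0],"dr":[0,0,0.1],"jaw":0},{"linear":[0,0,0],"dr":[0,0,0.1],"jaw":0},{"linear":[0,0,0],"dr":[0,0,0.1],"jaw":0}]'|tail -3
python3 -c "
from h import *
s=monitor.state();R=s['tcp_rot'];print(np.degrees(np.arctan2(R[1][1],R[0][1])),s['ft_torque'],s['tool_pos'])"
```

```text
force: [-1.0, -2.7, 6.0]
opening: 0.0133
grasp_force: 50.6
15.861474496795326 [-0.38922369  0.22957069  0.06694025] [ 0.59890674 -0.22851368  0.03595041]
force: [-0.5, -2.6, 5.8]
opening: 0.0133
grasp_force: 50.6
-32.84034632228639 [-0.464138    0.14624158 -0.01491633] [ 0.59906131 -0.22861175  0.03594578]
force: [-0.2, -1.9, 5.3]
opening: 0.0132
grasp_force: 50.6
-38.26768177792755 [-0.48199191  0.15389521 -0.02810547] [ 0.59908852 -0.22860452  0.03591423]
```

```bash
for i in 1 2; do python3 -m pendant '[{"linear":[0,0,0],"dr":[0,0,0.02],"jaw":0},{"linear":[0,0,0],"dr":[0,0,0.04],"jaw":0},{"linear":[0,0,0],"dr":[0,0,0.06],"jaw":0},{"linear":[0,0,0],"dr":[0,0,0.06],"jaw":0},{"linear":[0,0,0],"dr":[0,0,0.06],"jaw":0}]'|tail -3
python3 -c "
from h import *
s=monitor.state();R=s['tcp_rot'];print(np.degrees(np.arctan2(R[1][1],R[0][1])),s['ft_torque'],s['tool_pos'])"; done
```

```text
force: [-0.3, -3.0, 5.0]
opening: 0.0133
grasp_force: 65.9
-41.5203490086393 [-0.61971794  0.31063632  1.58916712] [ 0.59912288 -0.22861587  0.03603534]
force: [0.1, -1.0, 5.2]
opening: 0.0131
grasp_force: 95.6
-44.955781501929806 [-0.18182102 -0.06643639  1.42399976] [ 0.59968614 -0.22784367  0.0361713 ]
```

The torque jumped to 1.5 N m as the angle passed the expected end, so the knob is on its stop. I'll open, lift away and check everything once more.

```bash
python3 -m pendant '[{"linear":[0,0,0],"dr":[0,0,0],"jaw":0.05},{"linear":[0,0,0],"dr":[0,0,0],"jaw":0.05},{"linear":[0,0,0],"dr":[0,0,0],"jaw":0.05},{"linear":[0,0,0],"dr":[0,0,0],"jaw":0.05},{"linear":[0,0,0],"dr":[0,0,0],"jaw":0.05}]'|tail -2
python3 -m pendant '[{"linear":[0,0,-0.03],"dr":[0,0,0],"jaw":0.05},{"linear":[0,0,-0.07],"dr":[0,0,0],"jaw":0.05},{"linear":[0,0,-0.11],"dr":[0,0,0],"jaw":0.05},{"linear":[0,0,-0.15],"dr":[0,0,0],"jaw":0.05},{"linear":[0,0,-0.18],"dr":[0,0,0],"jaw":0.05},{"linear":[0,0,-0.18],"dr":[0,0,0],"jaw":0.05},{"linear":[0,0,-0.18],"dr":[0,0,0],"jaw":0.05}]'|head -2
python3 - <<'E'
from h import *
w=cam('wrist'); K=O-AY*.2215
def bar(j): 
    a=CY-j; d=np.array([np.cos(a),np.sin(a),0]); n=np.array([-d[1],d[0],0])
    return np.array([proj(w,K+[0,0,.06]+d*s*.019+n*r*.007) for s,r in((1,1),(1,-1),(-1,-1),(-1,1))])
g=cv2.cvtColor(w[0]['pixels'],cv2.COLOR_RGB2GRAY).astype(float)
for j in (1.9,2.0,2.1,2.15,2.2,2.25,2.3):
    M=np.zeros(g.shape,np.uint8); cv2.fillConvexPoly(M,bar(j).astype(np.int32),1); print(j,g[M>0].mean().round(1),g[M>0].std().round(1))
q=proj(w,K+[0,0,.06]).astype(int); print(bar(2.2).round(),q)
print(g[q[1]-32:q[1]+33:4,q[0]-32:q[0]+33:4].astype(int))
t=cam('top'); rects(t,'top','cover',.015); p=t[0]['pixels'].astype(int)
for i in range(4):
    q=proj(t,pocket(i)+[0,0,.049]); x0,y0=(q-[9,9]).astype(int); m=(p[y0:y0+19,x0:x0+19].min(2)>150); ys,xs=np.nonzero(m); print(i,q.round(1),(xs.mean()+x0).round(1) if len(xs) else '-',(ys.mean()+y0).round(1) if len(xs) else '-',m.sum())
E
```

```text
opening: 0.0498
grasp_force: 0.0
t: 47.53
tool_pos: [0.5992, -0.2277, 0.2173]
1.9 113.1 35.3
2.0 111.2 35.8
2.1 110.6 35.7
2.15 110.4 35.7
2.2 109.4 35.3
2.25 108.6 35.1
2.3 109.1 34.7
[[330. 202.]
 [316. 203.]
 [312. 167.]
 [326. 165.]] [320 184]
[[ 53  52  55  55  54  73 190 218 216 213 216 181  78  52  56  56 104]
 [ 54  52  51  53 149 215 213 217 216 215 212 214 211 139  54  52  52]
 [ 52  52  52 143 207 211 215 212 194 209 212 210 212 206 139  53  54]
 [ 49  50  62 212 212 207 126  74  72  69 135 144 206 209 203  59  52]
 [ 53  51 171 212 209 129 142  86 100 110 137 139 128 204 206 161  53]
 [ 50  50 202 206 208 139 138 130 216 137 131 137 137 203 201 199  52]
 [ 51  52 205 202 167 136 136 123 197 137  95 137 136 158 199 198  51]
 [ 51  50 203 205 122 136 136 116 162 134  93 134 134 167 195 196  49]
 [ 51  50 190 201 198 134 135 111  96 133 104 132 133 191 200 185  50]
 [ 49  48 103 197 198 131 132 102 131 132 109  95 100 135 109  66  44]
 [ 56  48  52 190 191 100  74  67  77  71  68  70  97 102  97  36  70]
 [ 98  56  47  40  99  99 101  93  69  71  68 100 100  99  37  61  72]
 [ 68  89  38  36  37  94 101  97  72  71  70 101  95  37  65  65  65]
 [ 60  68  68  37  34  34  37  69  61  76  55  39  37  65  66  67  64]
 [ 62  60  66  66  34  35  36  33  35  35  36  46  67  67  65  64  66]
 [ 61  61  64  68  68  36  33  35  36  34  49  64  68  67  66  64  67]
 [ 66  60  62  62  64  65  36  34  34  59  69  66  64  67  69  68  64]]
cover 0.74 px [172 246] c mm 407.7 339.4 size 350.0 79.1 long axis deg 6.8 rgb [124. 113. 101.]
0 [264.9 165.5] 265.2 166.2 89
1 [292.5 167.2] 292.9 167.0 93
2 [320.2 168.8] 320.0 169.0 92
3 [347.9 170.5] 347.9 170.6 93
```

```bash
python3 - <<'E'
from h import *
c=cam('scene'); p=c[0]['pixels'].astype(int)
for i in range(4):
    q=proj(c,pocket(i)+[0,0,.047]); h=proj(c,pocket(i)+[0,0,.052]); x0,y0=(q-[10,10]).astype(int); w=p[y0:y0+21,x0:x0+21]; m=(w.min(2)>135); ys,xs=np.nonzero(m)
    print(i,q.round(1),'5mm up',h.round(1),'seen',(xs.mean()+x0).round(1) if len(xs) else '-',(ys.mean()+y0).round(1) if len(xs) else '-',m.sum())
s=monitor.state(); print(s['tool_pos'],s['opening'],s['force'])
E
```

```text
0 [366.5 229.4] 5mm up [366.7 227.8] seen 366.5 229.0 126
1 [334.3 226.1] 5mm up [334.4 224.5] seen 334.2 226.3 126
2 [302.6 222.9] 5mm up [302.6 221.2] seen 303.3 223.0 123
3 [271.5 219.7] 5mm up [271.3 218.1] seen 271.6 219.4 121
[ 0.59767033 -0.22703484  0.21135867] 0.0501336584541325 [ 0.10020206 -0.40629231 -0.40705196]
```

All four lenses are at seated height.

```bash
python3 -c "
from cell import robot
print(robot.close_job())"
```

```text
the job is handed in; nothing more can be done
None
```

I handed the job in: the cover lies flat on the cork mat, all four table lights are in charger pockets with lenses up, and the timer knob was turned clockwise to its end stop. The last camera check fitted the cover and the lights, but it couldn't read the knob's angle closely, so the end stop is judged by the sharp rise in turning force there.

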